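# Clear the forming dies and load them

## Task

Clear the three forming dies: put the block plane flat on its sole in the plywood tray and stack every other tin, one on another, squarely on the rightmost tin (seen from the robot), leaving that one where it stands. Then seat each aluminium blank fully home in the die whose cavity matches its outline. Leave the other things on the bench where they are.

Things in the scene. Friction and masses are not known exactly. Their poses are not given: they have to be found in the camera images.
- die_round: dark steel die block fixed on the bench, 130 (its x) x 104 (its y) x 24 mm high; origin at the centre of its underside. In the middle of its top a blind cavity 10 mm deep, its floor paler than the block (the floor is 14 mm above the bench), round, 74 mm across. The three dies stand in a row across the bench, in any order
- die_square: dark steel die block fixed on the bench, 130 (its x) x 104 (its y) x 24 mm high; origin at the centre of its underside. In the middle of its top a blind cavity 10 mm deep, its floor paler than the block (the floor is 14 mm above the bench), square, 66 x 66 mm, sides along the block's x and y
- die_oblong: dark steel die block fixed on the bench, 130 (its x) x 104 (its y) x 24 mm high; origin at the centre of its underside. In the middle of its top a blind cavity 10 mm deep, its floor paler than the block (the floor is 14 mm above the bench), rectangular, 104 mm along the block's x by 48 mm along its y
- blank_round: round aluminium blank, 70 mm across, 22 mm thick, lying flat on the bench on the robot's side of the dies, 0.2 to 0.3 kg; origin at the centre of its underside. Seated in its cavity it stands 12 mm proud of the die. May be absent.
- blank_square: square aluminium blank, 62 x 62 mm (sides along its x and y), 22 mm thick, lying flat on the bench on the robot's side of the dies, 0.2 to 0.3 kg; origin at the centre of its underside. Seated in its cavity it stands 12 mm proud of the die. May be absent.
- blank_oblong: oblong aluminium blank, 100 mm (its x) x 44 mm (its y), 22 mm thick, lying flat on the bench on the robot's side of the dies, 0.2 to 0.3 kg; origin at the centre of its underside. Seated in its cavity it stands 12 mm proud of the die. May be absent.
- tin_base: the column's bottom tin, standing by itself on the bench to the right of the dies (the rightmost tin seen from the robot, 0.34 m or more to the right; a fixed wooden block 45 x 45 x 35 mm stands between it and the dies), like the other tins (110 along its x, 66 along its y, 40 mm high) but heavier (0.7 kg); loose; origin at the centre of its underside
- tin_a: closed flat tin, grey with a steel lid, 110 (its x) x 66 (its y) x 40 mm high, single rigid block, flat top and bottom, 0.35 kg or so; origin at the centre of its underside. May be absent. Starts standing on the round die
- tin_b: closed flat tin, grey with a steel lid, 110 (its x) x 66 (its y) x 40 mm high, single rigid block, flat top and bottom, 0.35 kg or so; origin at the centre of its underside. May be absent. Starts standing on the square die
- tin_c: closed flat tin, grey with a steel lid, 110 (its x) x 66 (its y) x 40 mm high, single rigid block, flat top and bottom, 0.35 kg or so; origin at the centre of its underside. May be absent. Starts on the bench, nearer the robot, to the left of the blanks
- tin_d: closed flat tin, grey with a steel lid, 110 (its x) x 66 (its y) x 40 mm high, single rigid block, flat top and bottom, 0.35 kg or so; origin at the centre of its underside. May be absent. Starts on the bench, nearer the robot, to the right of the blanks
- plane: block plane: dark steel body 160 (its x) x 50 (its y) x 30 mm high with parallel sides, brass cap and small wooden knob on top (up to 51 mm high), about 0.6 kg; origin at the centre of its sole. Starts lying on the oblong die
- tray: open plywood tray fixed on the bench at the left, outside 212 (its x) x 132 (its y) x 26 mm high, walls and floor 6 mm, so inside 200 x 120 mm; origin at the centre of its underside
- mug: white mug, 76 mm across, 85 mm high; origin under its centre. Bystander, not to be disturbed
- jar: small amber jar, 60 mm across, 70 mm high; origin under its centre. Bystander, not to be disturbed
- screwdriver: screwdriver, 200 mm long, lying on the bench behind the dies. Bystander, not to be disturbed
- tape_measure: yellow tape measure, 75 x 35 x 65 mm high, behind the dies; origin under its centre. Bystander, not to be disturbed
- try_square: try square lying flat at the right, near the robot: wooden stock 120 mm long, steel blade 160 mm; origin under the stock's centre. Bystander, not to be disturbed

How it is judged:
On the way, in this order (a step that is already met when the one before it is completed fails the run):
1. the plane lies in the tray and no tin is on or over the dies (z of plane in the frame of tray between 0 and 0.013 m and angle between plane's own z axis and vertical below 0.1 rad and x of plane in the frame of tray between -0.06 and 0.06 m and y of plane in the frame of tray between -0.06 and 0.06 m and horizontal distance between each of tin_a, tin_b, tin_c, tin_d and die_round above 0.1 m and horizontal distance between each of tin_a, tin_b, tin_c, tin_d and die_square above 0.1 m and horizontal distance between each of tin_a, tin_b, tin_c, tin_d and die_oblong above 0.1 m), for 0.2 s.
2. every blank is seated in its own die (horizontal distance between blank_round and die_round below 0.006 m and z of blank_round in the frame of die_round between 0.01 and 0.0165 m and angle between each of blank_round, blank_square, blank_oblong's own z axis and vertical below 0.06 rad and horizontal distance between blank_square and die_square below 0.006 m and z of blank_square in the frame of die_square between 0.01 and 0.0165 m and horizontal distance between blank_oblong and die_oblong below 0.006 m and z of blank_oblong in the frame of die_oblong between 0.01 and 0.0165 m), for 0.2 s.
At the end, for the whole second after the job is handed in: The plane lies flat in the tray; all tins present stand level in one column on the base tin (moved under 4 cm), centred on it within 12 mm and turned under 8 degrees from it; every blank present lies flat on the floor of its matching cavity; all at rest (all of step 2 and z of plane in the frame of tray between 0 and 0.013 m and angle between plane's own z axis and vertical below 0.1 rad and x of plane in the frame of tray between -0.06 and 0.06 m and y of plane in the frame of tray between -0.06 and 0.06 m and distance of tin_base from where it was at the start of the episode below 0.04 m and angle between each of tin_base, tin_a, tin_b, tin_c, tin_d's own z axis and vertical below 0.08 rad and horizontal distance between each of tin_a, tin_b, tin_c, tin_d and tin_base below 0.012 m and z of tin_a in the frame of tin_base between 0.035 and 0.166 m and angle between the x axis of each of tin_a, tin_b, tin_c, tin_d and the x axis of tin_base, either way round below 0.15 rad and z of tin_b in the frame of tin_base between 0.035 and 0.166 m and z of tin_c in the frame of tin_base between 0.035 and 0.166 m and z of tin_d in the frame of tin_base between 0.035 and 0.166 m and linear speed of each of tin_a, tin_b, tin_c, tin_d, plane, tin_base, blank_round, blank_square, blank_oblong below 0.02 m/s); the robot touches nothing.
It fails at once if a bystander is pushed more than 4 cm (distance of any of mug, jar, screwdriver, tape_measure, try_square from where it was at the start of the episode above 0.04 m).
Of tin_a, tin_b, tin_c, tin_d only 3 to 4 are there at a start; the rules pass over those that are not, and their reading is None.
Of blank_round, blank_square, blank_oblong only 2 to 3 are there at a start; the rules pass over those that are not, and their reading is None.
At some moment in a run one of blank_round, blank_square, blank_oblong may be knocked a few centimetres aside while the robot is not near it.
It also fails if it takes over 210 s, if anything falls off the work surface, if the arm or the gripper's body presses on something with over 40 N, if the wrist force passes 120 N, or if a joint passes its speed limit or range.

## Robot

A 7-joint arm with a two-finger parallel gripper is mounted at the origin on the work surface. World frame = base frame: x ahead of the robot, y to its left, z up, the work surface at z = 0. Lengths are in m, angles in rad, forces in N, time in s.
With the tool pointing down it reaches from about 0.425 to 0.925 m from the base axis. Payload 6.8 kg.
Tool frame: the origin (TCP) lies at the centre of the arm's flange, where the gripper is bolted on; the fingertips stand 182 mm ahead of it and the grasp point (between the pads) lies robot.pinch_z ahead of it (robot.pinch_z is the distance from the TCP to the grasp point, in m); z points along the fingers, y is the direction in which the jaws open and shut (so a half turn about z gives the same grasp; the last joint's range is limited). The gripper opens to 88 mm and grips with 3 to 60 N. Pads are 20 mm wide; open, the fingers measure 115 mm over their backs; the gripper's body (75 mm by 178 mm) begins 61 mm behind the grasp point.
Start: joints at [1.184, 0.477, 0.022, 1.555, -0.011, 1.109, -0.083], TCP at [0.186, -0.649, 0.405] pointing down, gripper open.
Joint ranges: [-2.96, 2.96], [-0.34, 2.1], [-1.41, 1.46], [0.24, 2.44], [-1.37, 4.51], [0.17, 1.92], [-2.96, 2.96]. Speed limits (rad/s): [2.39, 2.39, 3.14, 3.14, 3.14, 3.14, 3.14].

## Interface

Orientations are given as a rotation vector (axis times angle).
In Python, from bench import robot, viewer gives the robot as it stands. The module is installed in compiled form; this text tells all that it offers.
- The arm moves only by the tool jog_arm, never from a script. Its argument "series" is a list of rows, each an object with "dr": the turn, a rotation vector about the tool's x, y, z in degrees, a list of three; "xyz": the shift along the tool's x, y, z in cm, a list of three; "jaw": the opening in per cent of the stroke, from 0 (shut) to 100 (fully open). In form: [{"dr": [ax, ay, az], "xyz": [tx, ty, tz], "jaw": jaw}, ...]. A call has 1 to 5 rows; each row is the pose to reach, as a shift and turn from the pose commanded when the call began, along the tool's axes at that moment; what a row does not reach only later rows make up. A row lasts 1/10 s, in which the tool goes at most 50 mm and 8.59 degrees, less where a joint would pass 70% of its speed; a pose out of reach is approached as far as the arm can. A call with a gripper value outside its range is refused whole. The fingers move at their own pace and stop on an object; the grip force is fixed at half the most. Time passes only in rows, so rows that repeat a pose let the fingers close. It gives the time, the measured TCP pose, the force and the opening at its end, in the units of the state.
- robot.state(): the state, without advancing time (a new reading comes with each control period).
- viewer.grab_frame(name): name is "scene" or "top" or "wrist"; returns (picture, depth): 420x560x3 uint8, red, green, blue; 420x560 float32, m along the optical axis (not along the pixel's ray), 0 where there is no reading.
- viewer.get_calibration(name): a dict with "vertical_fov" (degrees; the focal length in pixels is half the picture's height over the tangent of half this angle, whatever the lens; pixels are square), "cx", "cy" (the principal point, pixels), "k1" (the pictures are not rectified: a ray, as slopes to the right and down, at radius r is drawn at 1 + k1 r^2 times it, then the intrinsics apply), "R" (3x3) and "t" (3): a world point X has camera coordinates R X + t. Camera axes: x right, y down, z forward; pixel columns grow to the right and rows downward; lengths in m; the calibration is good to about 2 mm. A picture is of the moment at which its call begins: read the wrist's pose just before it. get_calibration takes no time and is no camera call; for the wrist camera it gives the pose at the moment of the call.
- robot.sign_off(): hands the job in, once; it reports no verdict.
The state is a dict: "t": time; "qpos": joint angles; "qd": joint speeds; "effort": joint torques, N m; "eef_pos": TCP position; "orientation": TCP orientation; "ft_force": force on the tool from outside, world axes, zero at the start; "torque": the same for the moment, N m; "grip_width": finger opening in m.
Only numpy, scipy, OpenCV 4.12 (cv2) and the standard library are available. Lean on these libraries where they do the work, as an engineer would, in place of code of your own. Each camera call takes 0.05 s, during which the arm holds its last target.

## Working session

There is one attempt and no reset: what is moved stays moved. The work goes in short steps, Python scripts to look and compute and a tool call to move; the robot and the scene stay as the last step left them, time stands still between calls to the robot, and variables do not carry over. Pictures are saved under pics/ and viewed, and the job is handed in when it is done.

Besides the shell and the picture viewer there is one more tool, called after "Request:" by a JSON object that holds its "name" and its "arguments". jog_arm: Moves the arm, as the interface text tells. Its arguments: {"type":"object","properties":{"series":{"type":"array"}},"required":["series"]}

```bash
mkdir -p pics; ls
python3 - <<'E'
from bench import robot, viewer
import cv2, numpy as np
s=robot.state(); print({k:np.round(v,3).tolist() for k,v in s.items()}); print(robot.pinch_z)
for n in("scene","top","wrist"):
    c=viewer.get_calibration(n); print(n,{k:np.round(v,4).tolist() for k,v in c.items()})
    p,d=viewer.grab_frame(n); cv2.imwrite(f"pics/{n}0.png",p[:,:,::-1]); np.savez(f"/tmp/{n}0.npz",p=p,d=d)
E
```

```text
pics
{'t': 0.0, 'qpos': [1.184, 0.478, 0.022, 1.556, -0.011, 1.109, -0.083], 'qd': [-0.001, 0.001, -0.001, 0.0, -0.001, -0.001, -0.001], 'effort': [0.001, -58.286, 1.536, -27.261, -0.054, 0.017, 0.0], 'eef_pos': [0.186, -0.649, 0.404], 'orientation': [-3.109, -0.436, 0.001], 'ft_force': [-0.033, 0.072, 0.09], 'torque': [-0.008, 0.028, 0.042], 'grip_width': 0.088}
0.1633
scene {'vertical_fov': 50.4052, 'cx': 272.7456, 'cy': 206.7572, 'k1': -0.0459, 'R': [[-0.5329, 0.8461, -0.0113], [0.6352, 0.3912, -0.6659], [-0.559, -0.362, -0.7459]], 't': [0.3088, -0.3333, 1.6808]}
top {'vertical_fov': 43.0203, 'cx': 282.6469, 'cy': 214.9751, 'k1': -0.0429, 'R': [[-0.011, -0.9997, 0.0207], [-0.9891, 0.0078, -0.1469], [0.1467, -0.0221, -0.9889]], 't': [0.0038, 0.6252, 1.3852]}
wrist {'vertical_fov': 64.4345, 'cx': 277.1917, 'cy': 207.5157, 'k1': 0.0011, 'R': [[0.2758, -0.9612, -0.0013], [-0.9228, -0.2651, 0.2796], [-0.2691, -0.0759, -0.9601]], 't': [-0.6744, -0.034, 0.3915]}
```

View pics/top0.png

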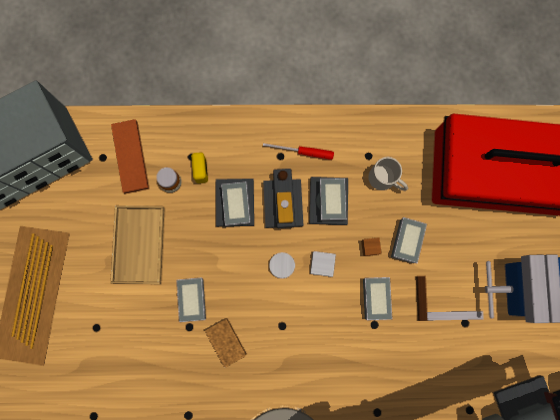

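View pics/scene0.png

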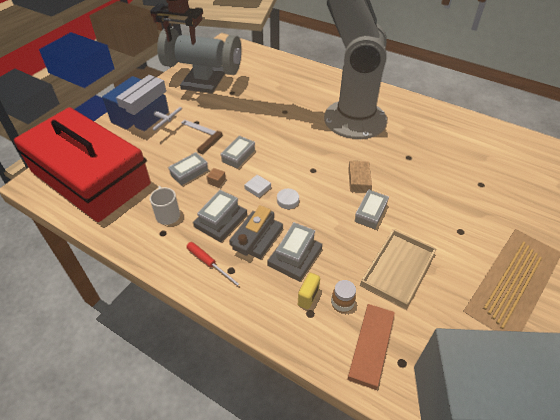

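View pics/wrist0.png

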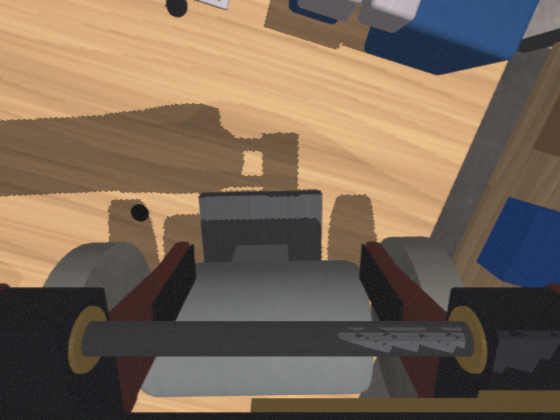

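The top view has everything: tins at (233,203) and (331,200) on dies, (191,299), (377,298), and the base tin at (409,240). The plane is at (285,200), the blanks are round (282,265) and square (323,264), and the tray is at (138,245). I see no oblong blank. Next I measure.

```bash
cat > h.py <<'E'
from bench import robot, viewer
import cv2, numpy as np
def K(c):
    f=210/np.tan(np.radians(c["vertical_fov"])/2); return f
def rays(c,uv):
    uv=np.asarray(uv,float).reshape(-1,2); f=K(c)
    Km=np.array([[f,0,c["cx"]],[0,f,c["cy"]],[0,0,1.]])
    n=cv2.undistortPoints(uv[:,None],Km,np.array([c["k1"],0,0,0.])).reshape(-1,2)
    return np.c_[n,np.ones(len(n))]
def toplane(c,uv,z):
    R=np.array(c["R"]);t=np.array(c["t"]); d=rays(c,uv)@R; o=-R.T@t
    return o+d*((z-o[2])/d[:,2])[:,None]
def cloud(c,dep):
    v,u=np.mgrid[:420,:560]; r=rays(c,np.c_[u.ravel(),v.ravel()])
    P=r*dep.reshape(-1,1); P=(P-np.array(c["t"]))@np.array(c["R"]); P[dep.ravel()==0]=np.nan
    return P.reshape(420,560,3)
def project(c,X):
    q=np.asarray(X).reshape(-1,3)@np.array(c["R"]).T+np.array(c["t"]); s=q[:,:2]/q[:,2:]
    r2=(s**2).sum(1,keepdims=True); return s*(1+c["k1"]*r2)*K(c)+[c["cx"],c["cy"]]
def rect(xy):
    (cx,cy),(w,h),a=cv2.minAreaRect(xy.astype(np.float32)*1000)
    # long axis angle
    if w<h: w,h=h,w; a+=90
    a=(a+90)%180-90
    return np.round([cx,cy,w,h,a],1)
def comps(mask,c,z,minpx=60):
    n,l,st,ce=cv2.connectedComponentsWithStats(mask.astype(np.uint8),connectivity=4)
    out=[]
    for i in range(1,n):
        if st[i,4]<minpx: continue
        cn,_=cv2.findContours((l==i).astype(np.uint8),cv2.RETR_EXTERNAL,cv2.CHAIN_APPROX_NONE)
        k=max(cn,key=len).reshape(-1,2); W=toplane(c,k,z)[:,:2]
        vs,us=np.nonzero(l==i); ctr=toplane(c,np.c_[us,vs],z)[:,:2].mean(0)*1000
        out.append((np.round(ce[i]).astype(int).tolist(),int(st[i,4]),rect(W).tolist(),np.round(ctr,1).tolist()))
    return out
E
cat > m0.py <<'E'
from h import *
c=viewer.get_calibration("top"); D=np.load("/tmp/top0.npz"); p,d=D["p"],D["d"]
P=cloud(c,d); z=P[...,2]
print("bench z",np.nanmedian(z[300:320,230:350]))
for nm,(u,v) in dict(A=(235,203),B=(331,200),C=(191,299),Dd=(377,298),base=(409,240),plane=(285,215),rd=(282,265),sq=(323,264),dieL=(220,203),traywall=(115,245),tray=(138,245)).items(): print(nm,np.round(P[v-1:v+2,u-1:u+2].reshape(-1,3).mean(0)*1000,1),p[v,u])
reg=np.zeros_like(z,bool); reg[120:330,100:440]=1
for lo,hi,zz in((.054,.074,.064),(.033,.048,.040),(.015,.029,.022)):
    print("band",zz)
    for o in comps(reg&(z>lo)&(z<hi),c,zz): print(o)
E
python3 m0.py
python3 - <<'E'
import cv2
p=cv2.imread("pics/top0.png")[110:330,100:440]
cv2.imwrite("pics/top0z.png",cv2.resize(p,(790,511),interpolation=cv2.INTER_CUBIC))
E
```

```text
bench z -0.0007517263898028453
A [655.8 124.6  63.6] [197 190 163]
B [ 662.2 -131.5   62.4] [200 192 165]
C [404.4 241.8  37.9] [196 189 161]
Dd [ 401.5 -250.    40.5] [199 193 164]
base [ 555.3 -343.1   38.1] [198 189 163]
plane [622.   -7.9  66.7] [170 117  27]
rd [492.5   0.6  21.3] [176 171 169]
sq [ 494.1 -110.4   20.4] [182 178 176]
dieL [nan nan nan] [56 57 57]
traywall [550.6 452.6  18.6] [81 62 36]
tray [551.2 393.1   6.7] [164 128  75]
band 0.064
([198, 166], 344, [756.2, 223.8, 76.7, 35.1, 5.9], [757.0, 224.1])
([393, 165], 63, [755.4, -299.7, 65.1, 26.1, 46.7], [756.3, -302.3])
([438, 183], 79, [712.6, -423.1, 110.6, 5.5, -3.2], [707.4, -423.6])
([166, 177], 308, [726.4, 309.2, 53.9, 51.9, 89.6], [726.4, 308.6])
([332, 199], 1052, [666.2, -135.5, 111.9, 67.1, -1.2], [665.9, -135.2])
([235, 203], 1057, [656.9, 124.0, 112.2, 67.7, 5.3], [656.7, 124.1])
([284, 206], 468, [646.5, -5.9, 91.2, 46.7, 2.1], [646.1, -5.9])
band 0.04
([436, 188], 67, [702.0, -423.3, 92.4, 13.5, 0.4], [698.9, -423.5])
([172, 185], 74, [714.4, 297.8, 57.5, 25.6, -44.0], [711.5, 296.7])
([410, 239], 9
[... 196 characters left out ...]
)
([378, 298], 1059, [401.5, -252.8, 112.2, 68.6, 1.3], [401.1, -253.0])
band 0.022
([129, 156], 1680, [798.9, 420.7, 202.9, 73.2, 11.7], [797.3, 420.8])
([316, 153], 277, [803.9, -96.1, 99.4, 25.4, 78.9], [803.6, -97.0])
([322, 202], 598, [670.4, -129.1, 131.7, 104.3, -2.5], [664.7, -112.4])
([233, 199], 663, [667.9, 128.5, 130.4, 101.9, 0.4], [675.6, 131.7])
([297, 202], 380, [665.8, -44.0, 130.8, 23.6, 3.2], [665.5, -43.5])
([269, 203], 473, [662.6, 33.6, 129.6, 30.0, 2.6], [661.9, 34.5])
([135, 245], 613, [552.3, 393.0, 210.1, 134.0, -1.0], [551.4, 396.5])
([323, 263], 509, [496.7, -109.2, 62.2, 61.9, 81.9], [496.8, -109.3])
([282, 265], 514, [493.9, 1.9, 67.5, 67.3, 89.5], [493.8, 1.7])
```

View pics/top0z.png

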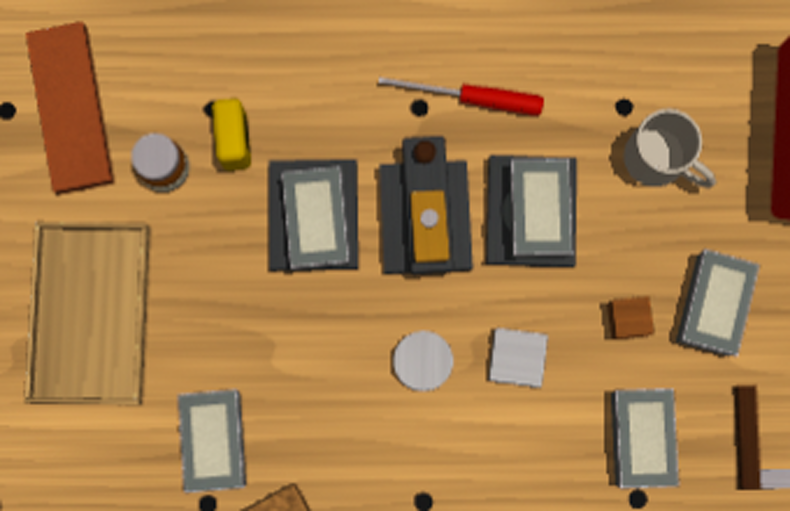

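```bash
cat > go.py <<'E'
# usage: go.py x y z yaw   (mm, deg): prints the jog needed
import sys
from h import *
from scipy.spatial.transform import Rotation as Ro
s=robot.state(); p=np.array(s["eef_pos"]); R0=Ro.from_rotvec(s["orientation"])
a=[float(v) for v in sys.argv[1:]]
x0=R0.as_matrix()[:,0]; print("t %.1f pos"%s["t"],np.round(p*1000,1),"yaw %.1f"%np.degrees(np.arctan2(x0[1],x0[0])),"w %.1f"%(s["grip_width"]*1000),"F",np.round(s["ft_force"],1),"q",np.round(s["qpos"],2))
for i in range(0,len(a),4):
    x,y,z,ps=a[i:i+4]; c,sn=np.cos(np.radians(ps)),np.sin(np.radians(ps))
    R1=Ro.from_matrix(np.array([[c,sn,0],[sn,-c,0],[0,0,-1]]))
    d=np.array([x,y,z])/1000-p
    print("xyz",np.round(R0.inv().apply(d)*100,2).tolist(),"dr",np.round((R0.inv()*R1).as_rotvec(degrees=True),1).tolist(),"rows>=%.1f"%(np.linalg.norm(d)/.05))
E
python3 go.py 666 -135.5 330 -1.2
```

```text
t 0.1 pos [ 185.7 -648.8  403.9] yaw 16.0 w 87.7 F [-0.  -0.4  1.1] q [ 1.18  0.48  0.02  1.56 -0.01  1.11 -0.08]
xyz [60.3, -36.12, 7.43] dr [-0.1, 0.0, 17.2] rows>=14.1
```

Request:
{"name": "jog_arm", "arguments": {"series": [{"dr":[0,0,17.2],"xyz":[60.3,-36.1,7.4],"jaw":100},{"dr":[0,0,17.2],"xyz":[60.3,-36.1,7.4],"jaw":100},{"dr":[0,0,17.2],"xyz":[60.3,-36.1,7.4],"jaw":100},{"dr":[0,0,17.2],"xyz":[60.3,-36.1,7.4],"jaw":100},{"dr":[0,0,17.2],"xyz":[60.3,-36.1,7.4],"jaw":100}]}}

```text
t: 0.65
eef_pos: [0.3567, -0.4657, 0.3782]
orientation: [-3.141, 0.034, 0.0]
ft_force: [1.3, -0.1, -0.1]
grip_width: 0.0877
```

```bash
python3 go.py 666 -135.5 330 -1.2
```

```text
t 0.7 pos [ 356.7 -465.7  378.2] yaw -1.2 w 87.7 F [ 1.3 -0.1 -0.1] q [ 0.81  0.36  0.01  1.8  -0.    0.98 -0.78]
xyz [30.21, -33.68, 4.82] dr [-0.0, 0.0, -0.0] rows>=9.1
```

Request:
{"name": "jog_arm", "arguments": {"series": [{"dr":[0,0,0],"xyz":[30.2,-33.7,4.8],"jaw":100},{"dr":[0,0,0],"xyz":[30.2,-33.7,4.8],"jaw":100},{"dr":[0,0,0],"xyz":[30.2,-33.7,4.8],"jaw":100},{"dr":[0,0,0],"xyz":[30.2,-33.7,4.8],"jaw":100},{"dr":[0,0,0],"xyz":[30.2,-33.7,4.8],"jaw":100}]}}

```text
t: 1.15
eef_pos: [0.5265, -0.2843, 0.3518]
orientation: [3.141, -0.034, -0.0]
ft_force: [0.7, -1.1, -0.5]
grip_width: 0.0878
```

```bash
python3 go.py 666 -135.5 290 -1.2
```

```text
t 1.1 pos [ 526.5 -284.3  351.8] yaw -1.2 w 87.8 F [ 0.7 -1.1 -0.5] q [ 0.45  0.41 -0.08  1.79  0.04  0.94 -1.23]
xyz [13.62, -15.18, 6.18] dr [0.0, 0.0, -0.0] rows>=4.3
```

Request:
{"name": "jog_arm", "arguments": {"series": [{"dr":[0,0,0],"xyz":[13.6,-15.2,6.2],"jaw":100},{"dr":[0,0,0],"xyz":[13.6,-15.2,6.2],"jaw":100},{"dr":[0,0,0],"xyz":[13.6,-15.2,6.2],"jaw":100},{"dr":[0,0,0],"xyz":[13.6,-15.2,6.2],"jaw":100},{"dr":[0,0,0],"xyz":[13.6,-15.2,6.2],"jaw":100}]}}

```text
t: 1.65
eef_pos: [0.6672, -0.1301, 0.2879]
orientation: [-3.137, 0.021, 0.002]
ft_force: [-0.6, 1.0, 0.4]
grip_width: 0.0879
```

```bash
python3 go.py 666 -135.5 218 -1.2
```

```text
t 1.6 pos [ 667.2 -130.1  287.9] yaw -0.8 w 87.9 F [-0.6  1.   0.4] q [ 0.17  0.6  -0.1   1.63  0.07  0.91 -1.54]
xyz [-0.1, 0.57, 6.99] dr [-0.2, 0.1, 0.4] rows>=1.4
```

Request:
{"name": "jog_arm", "arguments": {"series": [{"dr":[0,0,0],"xyz":[0,0.5,0],"jaw":100},{"dr":[0,0,0],"xyz":[0,0.5,0],"jaw":100}]}}

```text
t: 1.85
eef_pos: [0.6639, -0.1444, 0.29]
orientation: [3.139, -0.037, -0.002]
ft_force: [0.5, -0.5, -1.0]
grip_width: 0.0881
```

```bash
python3 go.py 666 -135.5 218 -1.2
```

```text
t 1.9 pos [ 663.9 -144.4  290. ] yaw -1.4 w 88.1 F [ 0.5 -0.5 -1. ] q [ 0.19  0.6  -0.1   1.63  0.07  0.91 -1.53]
xyz [0.2, -0.91, 7.2] dr [0.1, 0.1, -0.2] rows>=1.5
```

Request:
{"name": "jog_arm", "arguments": {"series": [{"dr":[0,0,0],"xyz":[0,0,0],"jaw":100},{"dr":[0,0,0],"xyz":[0,0,0],"jaw":100},{"dr":[0,0,0],"xyz":[0,0,0],"jaw":100},{"dr":[0,0,0],"xyz":[0,0,0],"jaw":100}]}}

```text
t: 2.25
eef_pos: [0.6644, -0.1425, 0.2906]
orientation: [3.141, -0.035, 0.001]
ft_force: [0.6, -0.8, 0.8]
grip_width: 0.0877
```

```bash
python3 go.py 666 -135.5 218 -1.2
```

```text
t 2.2 pos [ 664.4 -142.5  290.6] yaw -1.3 w 87.7 F [ 0.6 -0.8  0.8] q [ 0.19  0.6  -0.1   1.63  0.07  0.91 -1.53]
xyz [0.14, -0.7, 7.26] dr [0.0, -0.0, -0.1] rows>=1.5
```

Request:
{"name": "jog_arm", "arguments": {"series": [{"dr":[0,0,0],"xyz":[0.1,-0.7,1],"jaw":100},{"dr":[0,0,0],"xyz":[0.1,-0.7,4.5],"jaw":100},{"dr":[0,0,0],"xyz":[0.1,-0.7,7.2],"jaw":100},{"dr":[0,0,0],"xyz":[0.1,-0.7,7.2],"jaw":100},{"dr":[0,0,0],"xyz":[0.1,-0.7,7.2],"jaw":100}]}}

```text
t: 2.75
eef_pos: [0.6658, -0.1344, 0.2178]
orientation: [-3.141, 0.033, 0.002]
ft_force: [0.1, -0.7, 1.4]
grip_width: 0.088
```

Request:
{"name": "jog_arm", "arguments": {"series": [{"dr":[0,0,0],"xyz":[0,0,0],"jaw":0},{"dr":[0,0,0],"xyz":[0,0,0],"jaw":0},{"dr":[0,0,0],"xyz":[0,0,0],"jaw":0},{"dr":[0,0,0],"xyz":[0,0,0],"jaw":0}]}}

```text
t: 3.15
eef_pos: [0.6663, -0.136, 0.2197]
orientation: [3.14, -0.035, 0.004]
ft_force: [0.1, -3.2, 6.4]
grip_width: 0.0657
```

```bash
python3 go.py 666 -135.5 300 -1.2  556.7 -345 300 -16.8
```

```text
t 3.1 pos [ 666.3 -136.   219.7] yaw -1.3 w 65.7 F [ 0.1 -3.2  6.4] q [ 0.17  0.69 -0.09  1.67  0.08  0.79 -1.55]
xyz [-0.01, -0.04, -8.03] dr [0.1, -0.1, -0.1] rows>=1.6
xyz [-10.48, 21.15, -8.02] dr [0.1, -0.2, 15.5] rows>=5.0
```

Request:
{"name": "jog_arm", "arguments": {"series": [{"dr":[0,0,0],"xyz":[0,0,-4],"jaw":0},{"dr":[0,0,0],"xyz":[0,0,-8],"jaw":0},{"dr":[0,0,15.5],"xyz":[-2,4,-8],"jaw":0},{"dr":[0,0,15.5],"xyz":[-4,8,-8],"jaw":0},{"dr":[0,0,15.5],"xyz":[-6,12,-8],"jaw":0}]}}

```text
t: 3.65
eef_pos: [0.6021, -0.2539, 0.2979]
orientation: [-3.107, 0.46, 0.001]
ft_force: [-0.2, -0.5, -4.0]
grip_width: 0.0662
```

Request:
{"name": "jog_arm", "arguments": {"series": [{"dr":[0,0,0],"xyz":[-0.5,4.5,0],"jaw":0},{"dr":[0,0,0],"xyz":[-1,7.0,0],"jaw":0},{"dr":[0,0,0],"xyz":[-1,7.5,0],"jaw":0},{"dr":[0,0,0],"xyz":[-1,7.5,0],"jaw":0},{"dr":[0,0,0],"xyz":[-1,7.5,0],"jaw":0}]}}

```text
t: 4.15
eef_pos: [0.5728, -0.3206, 0.2977]
orientation: [-3.107, 0.453, 0.001]
ft_force: [0.2, 0.9, -4.2]
grip_width: 0.0659
```

```bash
cat > look.py <<'E'
import sys
from h import *
c=viewer.get_calibration("top"); p,d=viewer.grab_frame("top"); n=sys.argv[1]
cv2.imwrite(f"pics/{n}.png",p[:,:,::-1]); np.savez(f"/tmp/{n}.npz",p=p,d=d)
cv2.imwrite(f"pics/{n}z.png",cv2.resize(p[110:330,100:440,::-1],(790,511),interpolation=cv2.INTER_CUBIC))
E
python3 go.py 556.7 -345 260 -16.8; python3 look.py t1
```

```text
t 4.2 pos [ 572.8 -320.6  297.7] yaw -16.6 w 65.9 F [ 0.2  0.9 -4.2] q [ 0.43  0.56 -0.02  1.69  0.01  0.9  -1.45]
xyz [-0.85, 2.8, 3.76] dr [-0.1, 0.0, 0.2] rows>=1.0
```

View pics/t1z.png

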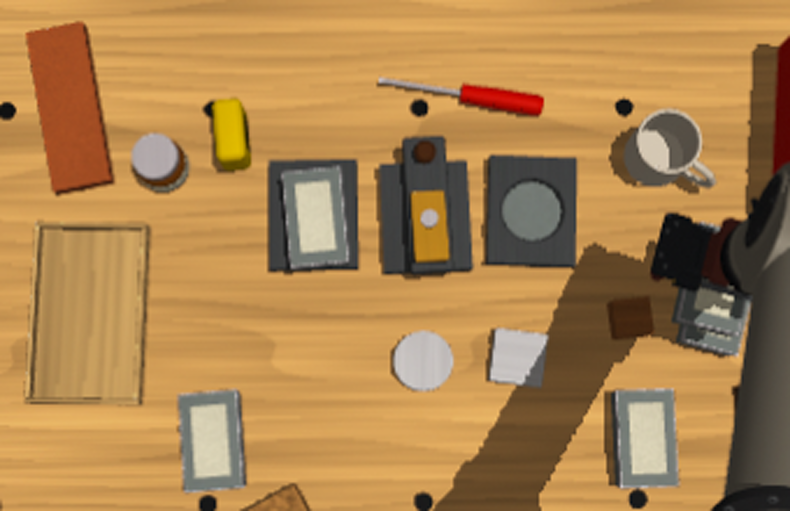

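The tin is held near the base tin. The right die, at (531,210) in the zoom, is the round one, so the left is square and the centre, under the plane, is oblong.

Request:
{"name": "jog_arm", "arguments": {"series": [{"dr":[0,0,0.2],"xyz":[-0.85,2.8,1],"jaw":0},{"dr":[0,0,0.2],"xyz":[-0.85,2.8,3.8],"jaw":0},{"dr":[0,0,0.2],"xyz":[-0.85,2.8,3.8],"jaw":0},{"dr":[0,0,0.2],"xyz":[-0.85,2.8,3.8],"jaw":0},{"dr":[0,0,0.2],"xyz":[-0.85,2.8,3.8],"jaw":0}]}}

```text
t: 4.7
eef_pos: [0.5574, -0.3456, 0.2613]
orientation: [-3.108, 0.459, -0.003]
ft_force: [0.0, -0.8, -3.6]
grip_width: 0.066
```

```bash
python3 go.py 556.7 -345 237 -16.8
```

```text
t 4.7 pos [ 557.4 -345.6  261.3] yaw -16.8 w 66.0 F [ 0.  -0.8 -3.6] q [ 0.47  0.6  -0.01  1.72  0.01  0.83 -1.41]
xyz [-0.09, -0.04, 2.43] dr [-0.0, -0.1, 0.0] rows>=0.5
```

Request:
{"name": "jog_arm", "arguments": {"series": [{"dr":[0,0,0],"xyz":[0,0,1.5],"jaw":0},{"dr":[0,0,0],"xyz":[0,0,2.2],"jaw":0},{"dr":[0,0,0],"xyz":[0,0,2.4],"jaw":0},{"dr":[0,0,0],"xyz":[0,0,2.5],"jaw":0},{"dr":[0,0,0],"xyz":[0,0,2.55],"jaw":0}]}}

```text
t: 5.2
eef_pos: [0.5558, -0.3464, 0.2357]
orientation: [-3.106, 0.462, 0.002]
ft_force: [-5.1, 4.6, 11.2]
grip_width: 0.0662
```

```bash
python3 go.py 556.7 -345 237 -16.8
```

```text
t 5.2 pos [ 555.8 -346.4  235.7] yaw -16.9 w 66.2 F [-5.1  4.6 11.2] q [ 0.47  0.63 -0.01  1.73  0.01  0.78 -1.41]
xyz [0.04, -0.16, -0.13] dr [-0.0, 0.1, -0.1] rows>=0.0
```

Request:
{"name": "jog_arm", "arguments": {"series": [{"dr":[0,0,0],"xyz":[0,0,-0.1],"jaw":100},{"dr":[0,0,0],"xyz":[0,0,-0.1],"jaw":100},{"dr":[0,0,0],"xyz":[0,0,-0.1],"jaw":100},{"dr":[0,0,0],"xyz":[0,0,-4],"jaw":100},{"dr":[0,0,0],"xyz":[0,0,-8],"jaw":100}]}}

```text
t: 5.7
eef_pos: [0.5555, -0.3468, 0.3141]
orientation: [-3.106, 0.462, 0.005]
ft_force: [0.2, -0.3, 0.5]
grip_width: 0.0879
```

```bash
python3 go.py 656.9 124 300 5.3
```

```text
t 5.7 pos [ 555.5 -346.8  314.1] yaw -16.9 w 87.9 F [ 0.2 -0.3  0.5] q [ 0.47  0.53 -0.01  1.68  0.01  0.93 -1.41]
xyz [-4.0, -47.99, 1.45] dr [-0.1, 0.2, -22.2] rows>=9.6
```

Request:
{"name": "jog_arm", "arguments": {"series": [{"dr":[0,0,-22.2],"xyz":[-4,-48,1.5],"jaw":100},{"dr":[0,0,-22.2],"xyz":[-4,-48,1.5],"jaw":100},{"dr":[0,0,-22.2],"xyz":[-4,-48,1.5],"jaw":100},{"dr":[0,0,-22.2],"xyz":[-4,-48,1.5],"jaw":100},{"dr":[0,0,-22.2],"xyz":[-4,-48,1.5],"jaw":100}]}}

```text
t: 6.2
eef_pos: [0.6088, -0.101, 0.307]
orientation: [3.138, 0.144, 0.001]
ft_force: [0.4, -0.5, -0.2]
grip_width: 0.0879
```

```bash
python3 go.py 656.9 124 300 5.3
```

```text
t 6.2 pos [ 608.8 -101.   307. ] yaw 5.2 w 87.9 F [ 0.4 -0.5 -0.2] q [ 0.17  0.49 -0.15  1.78  0.09  0.88 -1.49]
xyz [6.84, -21.97, 0.71] dr [0.0, -0.0, -0.1] rows>=4.6
```

Request:
{"name": "jog_arm", "arguments": {"series": [{"dr":[0,0,0],"xyz":[6.8,-22,0.7],"jaw":100},{"dr":[0,0,0],"xyz":[6.8,-22,0.7],"jaw":100},{"dr":[0,0,0],"xyz":[6.8,-22,0.7],"jaw":100},{"dr":[0,0,0],"xyz":[6.8,-22,0.7],"jaw":100},{"dr":[0,0,0],"xyz":[6.8,-22,0.7],"jaw":100}]}}

```text
t: 6.7
eef_pos: [0.6561, 0.1278, 0.2999]
orientation: [-3.136, -0.151, -0.001]
ft_force: [0.1, -0.1, -0.3]
grip_width: 0.0881
```

Request:
{"name": "jog_arm", "arguments": {"series": [{"dr":[0,0,0],"xyz":[0,0,0],"jaw":100},{"dr":[0,0,0],"xyz":[0,0,0],"jaw":100},{"dr":[0,0,0],"xyz":[0,0,0],"jaw":100}]}}

```text
t: 7.0
eef_pos: [0.6562, 0.1207, 0.2997]
orientation: [3.137, 0.141, -0.0]
ft_force: [0.9, -0.3, -0.2]
grip_width: 0.0875
```

```bash
python3 go.py 656.9 124 218 5.3
```

```text
t 7.0 pos [656.2 120.7 299.7] yaw 5.1 w 87.5 F [ 0.9 -0.3 -0.2] q [-0.16  0.57 -0.17  1.65  0.12  0.92 -1.85]
xyz [0.1, -0.33, 8.17] dr [0.1, 0.0, -0.2] rows>=1.6
```

Request:
{"name": "jog_arm", "arguments": {"series": [{"dr":[0,0,0],"xyz":[0.1,-0.25,4],"jaw":100},{"dr":[0,0,0],"xyz":[0.1,-0.25,8.2],"jaw":100},{"dr":[0,0,0],"xyz":[0.1,-0.25,8.2],"jaw":100},{"dr":[0,0,0],"xyz":[0.1,-0.25,8.2],"jaw":100},{"dr":[0,0,0],"xyz":[0.1,-0.25,8.2],"jaw":0}]}}

```text
t: 7.5
eef_pos: [0.658, 0.1246, 0.2203]
orientation: [-3.138, -0.142, -0.005]
ft_force: [0.3, -0.4, 0.9]
grip_width: 0.0827
```

Request:
{"name": "jog_arm", "arguments": {"series": [{"dr":[0,0,0],"xyz":[0,0,0],"jaw":0},{"dr":[0,0,0],"xyz":[0,0,0],"jaw":0},{"dr":[0,0,0],"xyz":[0,0,0],"jaw":0},{"dr":[0,0,0],"xyz":[0,0,0],"jaw":0}]}}

```text
t: 7.9
eef_pos: [0.6578, 0.1243, 0.2198]
orientation: [3.137, 0.143, 0.005]
ft_force: [-0.8, -3.2, 7.2]
grip_width: 0.0658
```

```bash
python3 go.py 556.7 -345 320 -16.8
```

```text
t 7.9 pos [657.8 124.3 219.8] yaw 5.2 w 65.8 F [-0.8 -3.2  7.2] q [-0.17  0.67 -0.16  1.69  0.14  0.78 -1.87]
xyz [-14.32, 45.83, -10.01] dr [0.0, -0.2, 22.0] rows>=9.8
```

Request:
{"name": "jog_arm", "arguments": {"series": [{"dr":[0,0,0],"xyz":[0,0,-5],"jaw":0},{"dr":[0,0,0],"xyz":[0,0,-10],"jaw":0},{"dr":[0,0,8],"xyz":[-1.4,4.5,-10],"jaw":0},{"dr":[0,0,16],"xyz":[-2.8,9,-10],"jaw":0},{"dr":[0,0,22],"xyz":[-4.2,13.5,-10],"jaw":0}]}}

```text
t: 8.4
eef_pos: [0.6264, -0.0141, 0.318]
orientation: [-3.107, 0.464, 0.0]
ft_force: [1.4, -0.7, -5.1]
grip_width: 0.0661
```

```bash
python3 go.py 556.7 -345 320 -16.8
```

```text
t 8.4 pos [626.4 -14.1 318. ] yaw -17.0 w 66.1 F [ 1.4 -0.7 -5.1] q [-0.03  0.49 -0.07  1.75  0.04  0.9  -1.98]
xyz [2.99, 33.68, -0.2] dr [-0.0, 0.0, -0.2] rows>=6.8
```

Request:
{"name": "jog_arm", "arguments": {"series": [{"dr":[0,0,0],"xyz":[3,33.7,-0.2],"jaw":0},{"dr":[0,0,0],"xyz":[3,33.7,-0.2],"jaw":0},{"dr":[0,0,0],"xyz":[3,33.7,-0.2],"jaw":0},{"dr":[0,0,0],"xyz":[3,33.7,-0.2],"jaw":0},{"dr":[0,0,0],"xyz":[3,33.7,-0.2],"jaw":0}]}}

```text
t: 8.9
eef_pos: [0.5759, -0.2592, 0.3191]
orientation: [-3.108, 0.456, 0.001]
ft_force: [1.3, 0.1, -4.7]
grip_width: 0.0655
```

```bash
python3 go.py 556.7 -345 320 -16.8
```

```text
t 8.9 pos [ 575.9 -259.2  319.1] yaw -16.7 w 65.5 F [ 1.3  0.1 -4.7] q [ 0.34  0.49 -0.02  1.74  0.01  0.91 -1.55]
xyz [0.62, 8.77, -0.1] dr [-0.0, 0.1, 0.1] rows>=1.8
```

Request:
{"name": "jog_arm", "arguments": {"series": [{"dr":[0,0,0],"xyz":[0.3,4.5,0],"jaw":0},{"dr":[0,0,0],"xyz":[0.6,8,0],"jaw":0},{"dr":[0,0,0],"xyz":[0.6,8.5,0],"jaw":0},{"dr":[0,0,0],"xyz":[0.6,8.5,0],"jaw":0},{"dr":[0,0,0],"xyz":[0.6,8.5,0],"jaw":0}]}}

```text
t: 9.4
eef_pos: [0.5588, -0.3391, 0.3189]
orientation: [-3.107, 0.454, 0.001]
ft_force: [0.5, -0.2, -4.6]
grip_width: 0.0657
```

```bash
python3 go.py 556.7 -345 285 -16.8
```

```text
t 9.4 pos [ 558.8 -339.1  318.9] yaw -16.6 w 65.7 F [ 0.5 -0.2 -4.6] q [ 0.46  0.53 -0.01  1.69  0.    0.93 -1.41]
xyz [-0.03, 0.63, 3.39] dr [-0.1, 0.0, 0.2] rows>=0.7
```

Request:
{"name": "jog_arm", "arguments": {"series": [{"dr":[0,0,0.2],"xyz":[0.05,0.6,1],"jaw":0},{"dr":[0,0,0.2],"xyz":[0.05,0.6,3.4],"jaw":0},{"dr":[0,0,0.2],"xyz":[0.05,0.6,3.4],"jaw":0},{"dr":[0,0,0.2],"xyz":[0.05,0.6,3.4],"jaw":0},{"dr":[0,0,0.2],"xyz":[0.05,0.6,3.4],"jaw":0}]}}

```text
t: 9.9
eef_pos: [0.5576, -0.3465, 0.2861]
orientation: [3.107, -0.461, 0.002]
ft_force: [0.1, -0.3, -4.6]
grip_width: 0.0663
```

```bash
python3 go.py 557.3 -345.3 276 -16.8
```

```text
t 9.9 pos [ 557.6 -346.5  286.1] yaw -16.9 w 66.3 F [ 0.1 -0.3 -4.6] q [ 0.47  0.57 -0.01  1.7   0.01  0.87 -1.41]
xyz [-0.07, -0.11, 1.01] dr [-0.0, -0.1, -0.1] rows>=0.2
```

Request:
{"name": "jog_arm", "arguments": {"series": [{"dr":[0,0,0],"xyz":[-0.05,-0.1,0.6],"jaw":0},{"dr":[0,0,0],"xyz":[-0.05,-0.1,0.9],"jaw":0},{"dr":[0,0,0],"xyz":[-0.05,-0.1,1.0],"jaw":0},{"dr":[0,0,0],"xyz":[-0.05,-0.1,1.1],"jaw":0},{"dr":[0,0,0],"xyz":[-0.05,-0.1,1.1],"jaw":0}]}}

```text
t: 10.4
eef_pos: [0.5569, -0.3456, 0.2758]
orientation: [-3.107, 0.462, -0.001]
ft_force: [-3.7, 3.0, 6.8]
grip_width: 0.0657
```

```bash
python3 go.py 557.3 -345.3 276 -16.8
```

```text
t 10.4 pos [ 556.9 -345.6  275.8] yaw -16.9 w 65.7 F [-3.7  3.   6.8] q [ 0.47  0.58 -0.01  1.71  0.01  0.85 -1.41]
xyz [0.03, -0.04, -0.02] dr [-0.0, -0.0, -0.1] rows>=0.0
```

Request:
{"name": "jog_arm", "arguments": {"series": [{"dr":[0,0,0],"xyz":[0,0,-0.05],"jaw":100},{"dr":[0,0,0],"xyz":[0,0,-0.05],"jaw":100},{"dr":[0,0,0],"xyz":[0,0,-0.05],"jaw":100},{"dr":[0,0,0],"xyz":[0,0,-3],"jaw":100},{"dr":[0,0,0],"xyz":[0,0,-6],"jaw":100}]}}

```text
t: 10.9
eef_pos: [0.5565, -0.3458, 0.334]
orientation: [-3.107, 0.462, 0.003]
ft_force: [0.2, -0.8, 1.0]
grip_width: 0.0883
```

```bash
python3 - <<'E'
from h import *
c=viewer.get_calibration("top")
D=np.load("/tmp/t1.npz"); p,d=D["p"],D["d"]; P=cloud(c,d); z=P[...,2]
reg=np.zeros_like(z,bool); reg[160:240,262:306]=1
zz=z[reg]; print(np.histogram(zz[~np.isnan(zz)],bins=[-.01,.005,.018,.03,.045,.05,.055,.06,.07,.08])); print(np.isnan(zz).sum())
m=reg&(z>.045)
n,l,st,ce=cv2.connectedComponentsWithStats(m.astype(np.uint8)); i=1+np.argmax(st[1:,4])
print(st[i]); 
Q=P[(l==i)&(z<.060)]; print("body",rect(Q[:,:2]))
for o in comps(l==i,c,.054): print(o)
Q=P[(l==i)]; print("x of knob/high",)
hi=P[m&(z>.068)]; print(len(hi), hi.mean(0) if len(hi) else 0)
bar=P[reg&(z<.06)]
# brass by colour
hsv=cv2.cvtColor(p,cv2.COLOR_RGB2HSV); b=reg&(hsv[...,1]>150)&(p[...,0]>120)
for o in comps(b,c,.064): print("brass",o)
E
python3 go.py
```

```text
(array([1432,  133,  818,   33,  113,  307,  221,  325,  115]), array([-0.01 ,  0.005,  0.018,  0.03 ,  0.045,  0.05 ,  0.055,  0.06 ,
        0.07 ,  0.08 ]))
19
[ 273  168   22   59 1082]
body [674.   -5.1 160.9  50.2   3.2]
([284, 197], 1082, [673.1, -4.9, 160.1, 49.9, 3.2], [672.9, -5.0])
x of knob/high
192 [ 0.65966662 -0.00575982  0.07136643]
brass ([285, 167], 424, [750.1, -5.0, 122.3, 44.2, -81.9], [752.1, -8.8])
brass ([284, 207], 386, [644.8, -7.0, 81.1, 38.6, 3.5], [643.5, -6.9])
brass ([273, 231], 143, [578.7, 15.7, 75.4, 29.7, 81.0], [579.8, 23.2])
t 10.9 pos [ 556.5 -345.8  334. ] yaw -16.9 w 88.3 F [ 0.2 -0.8  1. ] q [ 0.47  0.51 -0.01  1.67  0.    0.96 -1.41]
```

```bash
python3 go.py 673.3 -5 300 3.2
```

```text
t 10.9 pos [ 556.5 -345.8  334. ] yaw -16.9 w 88.3 F [ 0.2 -0.8  1. ] q [ 0.47  0.51 -0.01  1.67  0.    0.96 -1.41]
xyz [1.25, -36.0, 3.41] dr [-0.0, 0.1, -20.1] rows>=7.2
```

Request:
{"name": "jog_arm", "arguments": {"series": [{"dr":[0,0,-20.1],"xyz":[1.2,-36,0],"jaw":100},{"dr":[0,0,-20.1],"xyz":[1.2,-36,0],"jaw":100},{"dr":[0,0,-20.1],"xyz":[1.2,-36,3.4],"jaw":100},{"dr":[0,0,-20.1],"xyz":[1.2,-36,3.4],"jaw":100},{"dr":[0,0,-20.1],"xyz":[1.2,-36,3.4],"jaw":100}]}}

```text
t: 11.4
eef_pos: [0.6376, -0.1088, 0.3149]
orientation: [3.14, 0.086, 0.001]
ft_force: [0.8, 0.2, -0.1]
grip_width: 0.0881
```

```bash
python3 go.py 673.3 -5 300 3.2
```

```text
t 11.4 pos [ 637.6 -108.8  314.9] yaw 3.1 w 88.1 F [ 0.8  0.2 -0.1] q [ 0.17  0.52 -0.13  1.7   0.08  0.92 -1.51]
xyz [4.13, -10.17, 1.49] dr [0.0, -0.1, -0.1] rows>=2.2
```

Request:
{"name": "jog_arm", "arguments": {"series": [{"dr":[0,0,0],"xyz":[2,-5,0.7],"jaw":100},{"dr":[0,0,0],"xyz":[3.6,-8.5,1.5],"jaw":100},{"dr":[0,0,0],"xyz":[4.0,-9.7,1.5],"jaw":100},{"dr":[0,0,0],"xyz":[4.0,-9.7,1.5],"jaw":100},{"dr":[0,0,0],"xyz":[4.0,-9.7,1.5],"jaw":100}]}}

```text
t: 11.9
eef_pos: [0.6715, -0.0133, 0.2999]
orientation: [3.139, 0.084, -0.0]
ft_force: [-0.1, -0.1, 0.1]
grip_width: 0.0878
```

```bash
python3 go.py 673.3 -5 215 3.2
```

```text
t 11.9 pos [671.5 -13.3 299.9] yaw 3.1 w 87.8 F [-0.1 -0.1  0.1] q [ 0.02  0.58 -0.14  1.64  0.09  0.92 -1.67]
xyz [0.22, -0.83, 8.49] dr [0.1, 0.0, -0.1] rows>=1.7
```

Request:
{"name": "jog_arm", "arguments": {"series": [{"dr":[0,0,0],"xyz":[0.2,-0.8,3],"jaw":100},{"dr":[0,0,0],"xyz":[0.2,-0.8,7],"jaw":100},{"dr":[0,0,0],"xyz":[0.2,-0.8,8.5],"jaw":100},{"dr":[0,0,0],"xyz":[0.2,-0.8,8.5],"jaw":0},{"dr":[0,0,0],"xyz":[0.2,-0.8,8.5],"jaw":0}]}}

```text
t: 12.4
eef_pos: [0.6737, -0.0048, 0.216]
orientation: [3.14, 0.084, 0.002]
ft_force: [0.8, 0.5, 0.1]
grip_width: 0.0752
```

Request:
{"name": "jog_arm", "arguments": {"series": [{"dr":[0,0,0],"xyz":[0,0,0],"jaw":0},{"dr":[0,0,0],"xyz":[0,0,0],"jaw":0},{"dr":[0,0,0],"xyz":[0,0,0],"jaw":0},{"dr":[0,0,0],"xyz":[0,0,0],"jaw":0},{"dr":[0,0,0],"xyz":[0,0,0],"jaw":0}]}}

```text
t: 12.9
eef_pos: [0.674, -0.0048, 0.2165]
orientation: [3.138, 0.086, 0.004]
ft_force: [-0.2, -5.5, 7.2]
grip_width: 0.0499
```

```bash
python3 go.py 552 393 300 -1
```

```text
t 12.9 pos [674.   -4.8 216.5] yaw 3.1 w 49.9 F [-0.2 -5.5  7.2] q [ 0.    0.68 -0.13  1.68  0.12  0.78 -1.7 ]
xyz [-9.99, -40.37, -8.47] dr [0.1, -0.2, 4.1] rows>=8.5
```

Request:
{"name": "jog_arm", "arguments": {"series": [{"dr":[0,0,0],"xyz":[0,0,-5],"jaw":0},{"dr":[0,0,0],"xyz":[-0.2,-0.8,-8.5],"jaw":0},{"dr":[0,0,4.1],"xyz":[-1.2,-4.8,-8.5],"jaw":0},{"dr":[0,0,4.1],"xyz":[-2.3,-9.5,-8.5],"jaw":0},{"dr":[0,0,4.1],"xyz":[-3.5,-14.2,-8.5],"jaw":0}]}}

```text
t: 13.4
eef_pos: [0.6291, 0.1379, 0.2992]
orientation: [-3.141, 0.027, 0.003]
ft_force: [1.0, 0.7, -6.8]
grip_width: 0.0498
```

```bash
python3 go.py 552 393 300 -1
```

```text
t 13.4 pos [629.1 137.9 299.2] yaw -1.0 w 49.8 F [ 1.   0.7 -6.8] q [-0.21  0.54 -0.14  1.72  0.09  0.89 -1.98]
xyz [-8.15, -25.37, -0.06] dr [-0.0, 0.1, 0.0] rows>=5.3
```

Request:
{"name": "jog_arm", "arguments": {"series": [{"dr":[0,0,0],"xyz":[-1.5,-4.7,0],"jaw":0},{"dr":[0,0,0],"xyz":[-3,-9.4,0],"jaw":0},{"dr":[0,0,0],"xyz":[-4.5,-14.1,0],"jaw":0},{"dr":[0,0,0],"xyz":[-6,-18.8,0],"jaw":0},{"dr":[0,0,0],"xyz":[-7.3,-22.5,0],"jaw":0}]}}

```text
t: 13.9
eef_pos: [0.5584, 0.3662, 0.2988]
orientation: [-3.141, 0.021, 0.004]
ft_force: [0.1, 0.8, -6.2]
grip_width: 0.0499
```

Request:
{"name": "jog_arm", "arguments": {"series": [{"dr":[0,0,0],"xyz":[-0.6,-2,0],"jaw":0},{"dr":[0,0,0],"xyz":[-0.6,-2,3],"jaw":0},{"dr":[0,0,0],"xyz":[-0.6,-2,6],"jaw":0},{"dr":[0,0,0],"xyz":[-0.6,-2,6],"jaw":0},{"dr":[0,0,0],"xyz":[-0.6,-2,6],"jaw":0}]}}

```text
t: 14.4
eef_pos: [0.5553, 0.3821, 0.2392]
orientation: [3.14, -0.027, -0.003]
ft_force: [0.0, -0.1, -5.3]
grip_width: 0.0493
```

```bash
python3 go.py 552 393 199 -1; python3 look.py t2
```

```text
t 14.4 pos [555.3 382.1 239.2] yaw -1.0 w 49.3 F [ 0.  -0.1 -5.3] q [-0.58  0.66 -0.16  1.67  0.13  0.83 -2.39]
xyz [-0.34, -1.09, 4.02] dr [0.1, 0.1, 0.0] rows>=0.8
```

View pics/t2.png

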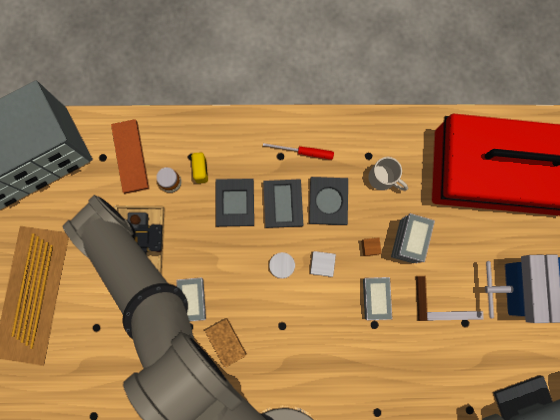

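The dies are all clear: square left, oblong centre, round right. The arm is over the tray, so I lower the plane.

Request:
{"name": "jog_arm", "arguments": {"series": [{"dr":[0,0,0],"xyz":[-0.3,-1,1.5],"jaw":0},{"dr":[0,0,0],"xyz":[-0.3,-1,3],"jaw":0},{"dr":[0,0,0],"xyz":[-0.3,-1,3.8],"jaw":0},{"dr":[0,0,0],"xyz":[-0.3,-1,4.1],"jaw":0},{"dr":[0,0,0],"xyz":[-0.3,-1,4.15],"jaw":0}]}}

```text
t: 14.95
eef_pos: [0.5521, 0.3931, 0.1985]
orientation: [3.141, -0.025, -0.002]
ft_force: [-4.8, -1.1, 0.7]
grip_width: 0.05
```

```bash
python3 go.py 552 393 199 -1
cat > md.py <<'E'
import sys
from h import *
c=viewer.get_calibration("top"); D=np.load(f"/tmp/{sys.argv[1]}.npz"); p,d=D["p"],D["d"]
P=cloud(c,d); z=P[...,2]
g=p.astype(int); mx=g.max(2); mn=g.min(2); 
print([(n,p[v,u].tolist()) for n,(u,v) in dict(sqfl=(235,203),obfl=(283,203),rdfl=(329,201),die=(222,203)).items()])
reg=np.zeros_like(z,bool); reg[165:240,205:355]=1
# cavity floor vs block: grey, brighter
grey=(mx-mn<25)
fl=reg&grey&(mx>80)&(mx<170)
print("floor (z.014)"); [print(o) for o in comps(fl,c,.014)]
bl=reg&grey&(mx<=170)
print("block (z.024)"); [print(o) for o in comps(bl,c,.024,300)]
hole=reg&(z<.0195)&(z>.009)
print("depth floor"); [print(o) for o in comps(hole,c,.014)]
top=reg&(z>.0195)&(z<.03)
print("depth block"); [print(o) for o in comps(top|hole,c,.024,300)]
reg2=np.zeros_like(z,bool); reg2[240:320,215:355]=1
pale=reg2&(mx-mn<25)&(mx>140)
print("blank colour z.022"); [print(o) for o in comps(pale,c,.022)]
print("blank depth"); [print(o) for o in comps(reg2&(z>.012)&(z<.035),c,.022)]
E
python3 md.py t2; python3 md.py t1 | sed -n '/blank/,$p'
```

```text
t 14.9 pos [552.1 393.1 198.5] yaw -0.9 w 50.0 F [-4.8 -1.1  0.7] q [-0.6   0.71 -0.15  1.67  0.14  0.77 -2.41]
xyz [-0.01, 0.01, -0.05] dr [0.0, 0.1, 0.1] rows>=0.0
[('sqfl', [110, 115, 111]), ('obfl', [113, 119, 114]), ('rdfl', [111, 119, 113]), ('die', [48, 49, 49])]
floor (z.014)
([283, 203], 584, [662.9, -3.0, 101.1, 44.5, 2.1], [662.6, -3.2])
([328, 200], 495, [670.2, -129.4, 68.5, 67.6, 43.9], [669.5, -129.3])
([235, 202], 510, [667.2, 129.3, 63.5, 61.5, 89.6], [666.5, 128.9])
block (z.024)
([328, 201], 1779, [667.8, -127.8, 130.5, 104.3, -1.7], [667.3, -128.4])
([234, 202], 1766, [664.9, 128.5, 130.0, 101.4, 0.4], [664.7, 128.8])
([283, 203], 1752, [661.1, -3.1, 130.2, 102.6, 2.3], [660.7, -3.2])
depth floor
([282, 202], 609, [663.3, -1.7, 110.2, 52.7, 4.1], [664.9, -2.7])
([328, 199], 511, [672.7, -130.7, 75.2, 72.4, -59.5], [672.3, -130.1])
([234, 201], 513, [668.3, 129.3, 69.9, 68.7, 0.3], [669.3, 130.0])
depth block
([328, 200], 1751, [669.9, -128.4, 132.1, 104.7, -2.3], [668.9, -128.7])
([235, 202], 1742, [666.9, 127.5, 131.5, 103.3, 0.4], [666.5, 128.2])
([283, 202], 1743, [663.3, -3.2, 132.1, 103.8, 2.2], [663.2, -2.9])
blank colour z.022
([323, 264], 496, [494.9, -109.4, 60.5, 59.7, -8.2], [494.9, -109.2])
([282, 265], 493, [492.6, 0.6, 64.8, 64.6, 89.5], [492.5, 1.7])
blank depth
([323, 263], 527, [496.7, -109.0, 62.6, 61.9, 81.8], [496.6, -109.2])
([282, 265], 529, [493.9, 1.9, 67.5, 67.3, 89.5], [493.8, 1.7])
blank colour z.022
([321, 263], 424, [494.7, -109.6, 60.9, 60.2, -8.2], [497.7, -105.6])
([282, 265], 493, [492.6, 0.6, 64.8, 64.6, 89.5], [492.5, 1.7])
blank depth
([323, 263], 531, [496.6, -109.2, 62.2, 62.1, 81.8], [496.6, -109.2])
([282, 264], 532, [493.9, 1.9, 67.5, 67.3, 89.5], [493.9, 1.7])
```

Request:
{"name": "jog_arm", "arguments": {"series": [{"dr":[0,0,0],"xyz":[0,0,0],"jaw":80},{"dr":[0,0,0],"xyz":[0,0,0],"jaw":80},{"dr":[0,0,0],"xyz":[0,0,0],"jaw":80},{"dr":[0,0,0],"xyz":[0,0,-4],"jaw":80},{"dr":[0,0,0],"xyz":[0,0,-9],"jaw":80}]}}

```text
t: 15.45
eef_pos: [0.552, 0.3922, 0.2871]
orientation: [3.138, -0.026, -0.006]
ft_force: [2.4, 0.7, 0.9]
grip_width: 0.0702
```

```bash
python3 go.py 404 244 290 4.6
python3 - <<'E'
from h import *
c=viewer.get_calibration("top"); print(-np.array(c["R"]).T@np.array(c["t"]))
E
```

```text
t 15.4 pos [552.  392.2 287.1] yaw -0.9 w 70.2 F [2.4 0.7 0.9] q [-0.59  0.6  -0.17  1.63  0.12  0.92 -2.39]
xyz [-14.56, 15.06, -0.19] dr [0.2, 0.2, -5.5] rows>=4.2
[0.41527511 0.02947436 1.46164337]
```

Request:
{"name": "jog_arm", "arguments": {"series": [{"dr":[0,0,-5.5],"xyz":[-3.5,3.6,0],"jaw":100},{"dr":[0,0,-5.5],"xyz":[-7,7.2,0],"jaw":100},{"dr":[0,0,-5.5],"xyz":[-10.5,10.8,0],"jaw":100},{"dr":[0,0,-5.5],"xyz":[-13.5,14,0],"jaw":100},{"dr":[0,0,-5.5],"xyz":[-14.5,15,0],"jaw":100}]}}

```text
t: 15.95
eef_pos: [0.4025, 0.2418, 0.2883]
orientation: [3.137, 0.123, -0.002]
ft_force: [0.3, 0.0, 0.7]
grip_width: 0.0876
```

Request:
{"name": "jog_arm", "arguments": {"series": [{"dr":[0,0,0],"xyz":[0,0,2],"jaw":100},{"dr":[0,0,0],"xyz":[0,0,3],"jaw":100},{"dr":[0,0,0],"xyz":[0,0,3],"jaw":100},{"dr":[0,0,0],"xyz":[0,0,3],"jaw":100}]}}

```text
t: 16.35
eef_pos: [0.4056, 0.2457, 0.2585]
orientation: [-3.139, -0.126, 0.0]
ft_force: [-0.6, 0.0, -0.3]
grip_width: 0.0877
```

```bash
python3 go.py 404 244 196 4.6; python3 look.py t3
```

```text
t 16.4 pos [405.6 245.7 258.5] yaw 4.6 w 87.7 F [-0.6  0.  -0.3] q [-0.49  0.37 -0.22  2.14  0.13  0.65 -2.29]
xyz [-0.17, 0.16, 6.25] dr [-0.0, -0.0, -0.0] rows>=1.3
```

View pics/t3z.png

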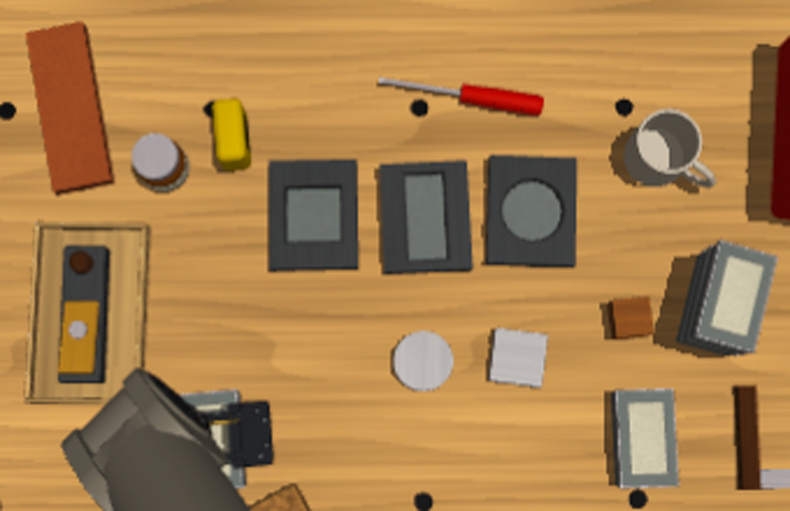

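The plane lies flat in the tray (85,315 in the zoom), and the three-tin stack at (735,298) looks square. I grip tin_c next.

Request:
{"name": "jog_arm", "arguments": {"series": [{"dr":[0,0,0],"xyz":[-0.15,0.15,3],"jaw":100},{"dr":[0,0,0],"xyz":[-0.15,0.15,6.2],"jaw":100},{"dr":[0,0,0],"xyz":[-0.15,0.15,6.2],"jaw":100},{"dr":[0,0,0],"xyz":[-0.15,0.15,6.2],"jaw":100},{"dr":[0,0,0],"xyz":[-0.15,0.15,6.2],"jaw":0}]}}

```text
t: 16.9
eef_pos: [0.4045, 0.2442, 0.1978]
orientation: [-3.138, -0.125, -0.003]
ft_force: [-0.3, 0.9, -0.1]
grip_width: 0.083
```

Request:
{"name": "jog_arm", "arguments": {"series": [{"dr":[0,0,0],"xyz":[0,0,0],"jaw":0},{"dr":[0,0,0],"xyz":[0,0,0],"jaw":0},{"dr":[0,0,0],"xyz":[0,0,0],"jaw":0},{"dr":[0,0,0],"xyz":[0,0,0],"jaw":0}]}}

```text
t: 17.3
eef_pos: [0.4042, 0.2435, 0.1973]
orientation: [-3.139, -0.125, -0.002]
ft_force: [-0.1, -1.9, 8.4]
grip_width: 0.0661
```

```bash
python3 go.py 556.7 -345 365 -16.8
python3 - <<'E'
from h import *
c=viewer.get_calibration("top"); D=np.load("/tmp/t3.npz"); P=cloud(c,D["d"]); z=P[...,2]
reg=np.zeros_like(z,bool); reg[200:280,370:440]=1
print(comps(reg&(z>.11)&(z<.13),c,.12))
reg=np.zeros_like(z,bool); reg[200:290,105:170]=1
print(comps(reg&(z>.03)&(z<.043),c,.036))
print(comps(reg&(z>.03),c,.036))
E
```

```text
t 17.3 pos [404.2 243.5 197.3] yaw 4.5 w 66.1 F [-0.1 -1.9  8.4] q [-0.52  0.48 -0.19  2.17  0.18  0.5  -2.33]
xyz [10.56, 59.87, -16.75] dr [-0.0, -0.1, 21.3] rows>=12.6
[([417, 237], 1178, [555.3, -341.3, 113.1, 69.8, -16.9], [555.1, -341.6])]
[([137, 236], 583, [550.5, 392.0, 158.5, 51.5, -0.5], [572.1, 388.0])]
[([135, 244], 1106, [550.5, 392.5, 158.8, 51.6, -1.0], [550.5, 392.9]), ([158, 281], 418, [459.1, 338.8, 76.8, 55.4, 89.5], [452.6, 330.0])]
```

Run:
```python
from h import *
c=viewer.get_calibration("top"); D=np.load("/tmp/t3.npz"); P=cloud(c,D["d"]); z=P[...,2]
reg=np.zeros_like(z,bool); reg[200:280,370:440]=1
m=reg&(z>.11)&(z<.13); print(np.median(P[m],0), P[m].mean(0), rect(P[m][:,:2]))
g=D["p"].astype(int)
D0=np.load("/tmp/top0.npz"); P0=cloud(c,D0["d"]); m=reg&(P0[...,2]>.033)&(P0[...,2]<.048); print(P0[m].mean(0),rect(P0[m][:,:2]))
# pale label (colour)
for nm,DD,zz,lo,hi in(("t3",D,.12,.11,.13),("t0",D0,.04,.033,.048)):
    p=DD["p"].astype(int); Z=cloud(c,DD["d"])[...,2]
    lab=reg&(Z>lo)&(Z<hi)&(p[...,0]>p[...,2]+20)
    print(nm,comps(lab,c,zz))
c2=viewer.get_calibration("scene"); p,d=viewer.grab_frame("scene"); np.savez("/tmp/s3.npz",p=p,d=d); cv2.imwrite("pics/s3.png",p[:,:,::-1])
cv2.imwrite("pics/s3z.png",cv2.resize(p[100:320,120:420,::-1],(780,572),interpolation=cv2.INTER_CUBIC))
```

```text
[ 0.55493718 -0.3416949   0.11883142] [ 0.55523797 -0.34189351  0.1188036 ] [ 555.5 -342.9  112.8   70.3  -16.9]
[ 0.55163474 -0.33356684  0.03861168] [ 550.4 -334.8  276.4  121.2  -58.6]
t3 [([417, 237], 483, [554.7, -342.7, 80.1, 39.8, -16.6], [554.6, -342.5])]
t0 [([410, 240], 416, [556.3, -345.8, 79.8, 39.4, -16.5], [556.2, -345.8]), ([375, 247], 89, [540.6, -248.4, 42.2, 30.3, 5.7], [537.4, -250.2])]
```

View pics/s3z.png

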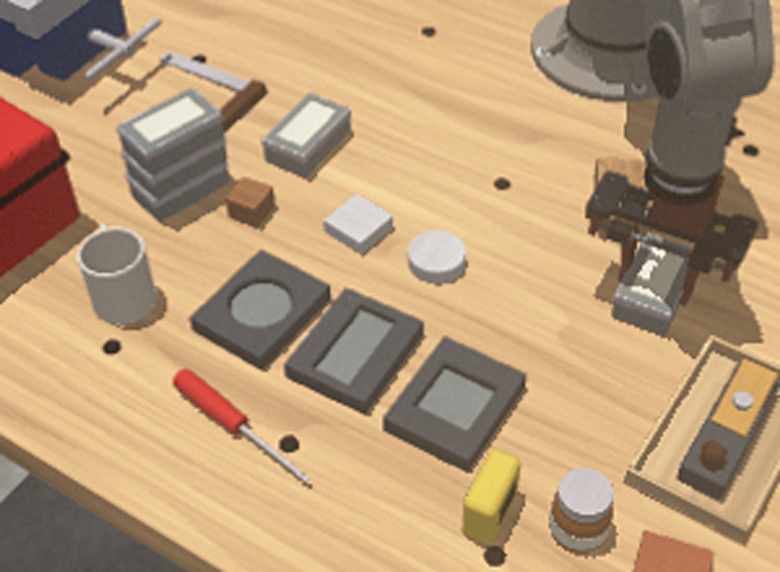

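Run:
```python
from h import *
c=viewer.get_calibration("scene")
for n,lo,hi,zz in(("scene0",.03,.05,.04),("s3",.108,.132,.12)):
    D=np.load(f"/tmp/{n}.npz"); P=cloud(c,D["d"]); z=P[...,2]; p=D["p"].astype(int)
    reg=(abs(P[...,0]-.556)<.09)&(abs(P[...,1]+.345)<.09)
    m=reg&(z>lo)&(z<hi)
    print(n,comps(m,c,zz)); print("lab",comps(m&(p[...,0]>p[...,2]+20)&(p[...,0]>150),c,zz))
    # holes dies
```

```text
scene0 [([187, 165], 535, [561.7, -343.0, 117.0, 77.3, -15.7], [560.7, -342.4])]
lab [([182, 167], 82, [576.3, -351.5, 39.2, 38.1, 71.9], [577.2, -352.8])]
s3 [([185, 147], 573, [559.3, -337.8, 114.6, 80.5, -15.7], [559.8, -338.0])]
lab []
```

```bash
python3 go.py 404 243.5 360 4.5 520 100 365 0
```

```text
t 17.4 pos [404.2 243.5 197.4] yaw 4.5 w 66.1 F [ 0.1 -1.7  7.9] q [-0.52  0.48 -0.19  2.17  0.18  0.5  -2.33]
xyz [-0.0, -0.0, -16.26] dr [-0.0, -0.1, 0.0] rows>=3.3
xyz [10.43, 15.22, -16.75] dr [-0.0, -0.1, 4.5] rows>=5.0
```

Request:
{"name": "jog_arm", "arguments": {"series": [{"dr":[0,0,0],"xyz":[0,0,-4.5],"jaw":0},{"dr":[0,0,0],"xyz":[0,0,-9],"jaw":0},{"dr":[0,0,0],"xyz":[2,3,-12.5],"jaw":0},{"dr":[0,0,4.5],"xyz":[4,6,-15],"jaw":0},{"dr":[0,0,4.5],"xyz":[6.5,9.5,-17],"jaw":0}]}}

```text
t: 17.85
eef_pos: [0.4761, 0.1538, 0.3685]
orientation: [-3.14, -0.002, -0.002]
ft_force: [-0.3, 0.5, -3.1]
grip_width: 0.0657
```

```bash
python3 go.py 557.5 -347.8 365 -16.8  530 -50 365 -10
```

```text
t 17.9 pos [476.1 153.8 368.5] yaw 0.1 w 65.7 F [-0.3  0.5 -3.1] q [-0.29  0.24 -0.17  2.    0.05  0.91 -2.06]
xyz [8.07, 50.17, 0.3] dr [-0.1, -0.1, 16.9] rows>=10.2
xyz [5.36, 20.38, 0.33] dr [-0.1, -0.1, 10.1] rows>=4.2
```

Request:
{"name": "jog_arm", "arguments": {"series": [{"dr":[0,0,4],"xyz":[1.3,4.7,0],"jaw":0},{"dr":[0,0,8],"xyz":[2.5,9.5,0],"jaw":0},{"dr":[0,0,12],"xyz":[3.8,14.3,0],"jaw":0},{"dr":[0,0,16.9],"xyz":[5,19,0],"jaw":0},{"dr":[0,0,16.9],"xyz":[6,23.8,0],"jaw":0}]}}

```text
t: 18.35
eef_pos: [0.5363, -0.0855, 0.3663]
orientation: [-3.107, 0.463, 0.0]
ft_force: [0.9, 0.9, -3.0]
grip_width: 0.0662
```

```bash
python3 go.py 557.5 -347.8 365 -16.8
```

```text
t 18.4 pos [536.3 -85.5 366.3] yaw -16.9 w 66.2 F [ 0.9  0.9 -3. ] q [ 0.03  0.3   0.02  1.91 -0.01  0.93 -1.82]
xyz [9.67, 24.47, 0.12] dr [-0.0, 0.0, -0.1] rows>=5.3
```

Request:
{"name": "jog_arm", "arguments": {"series": [{"dr":[0,0,0],"xyz":[1.8,4.6,0],"jaw":0},{"dr":[0,0,0],"xyz":[3.6,9.2,0],"jaw":0},{"dr":[0,0,0],"xyz":[5.4,13.8,0],"jaw":0},{"dr":[0,0,0],"xyz":[7.2,18.4,0],"jaw":0},{"dr":[0,0,0],"xyz":[8.5,21.5,0],"jaw":0}]}}

```text
t: 18.85
eef_pos: [0.5542, -0.3181, 0.3661]
orientation: [3.106, -0.465, -0.001]
ft_force: [0.0, -0.2, -3.1]
grip_width: 0.0655
```

Request:
{"name": "jog_arm", "arguments": {"series": [{"dr":[0,0,0],"xyz":[0.9,2.3,0],"jaw":0},{"dr":[0,0,0],"xyz":[0.9,2.3,0],"jaw":0},{"dr":[0,0,0],"xyz":[0.9,2.3,0],"jaw":0},{"dr":[0,0,0],"xyz":[0.9,2.3,0],"jaw":0}]}}

```text
t: 19.25
eef_pos: [0.5577, -0.3372, 0.366]
orientation: [-3.107, 0.457, 0.001]
ft_force: [-0.2, -0.0, -3.2]
grip_width: 0.0662
```

```bash
python3 go.py 557.5 -347.8 325 -16.8
```

```text
t 19.2 pos [ 557.7 -337.2  366. ] yaw -16.7 w 66.2 F [-0.2 -0.  -3.2] q [ 0.37  0.48  0.1   1.66 -0.06  1.01 -1.37]
xyz [0.29, 1.03, 4.1] dr [-0.1, 0.1, 0.1] rows>=0.8
```

Request:
{"name": "jog_arm", "arguments": {"series": [{"dr":[0,0,0],"xyz":[0.3,1.0,0],"jaw":0},{"dr":[0,0,0],"xyz":[0.3,1.0,2],"jaw":0},{"dr":[0,0,0],"xyz":[0.3,1.0,4.1],"jaw":0},{"dr":[0,0,0],"xyz":[0.3,1.0,4.1],"jaw":0},{"dr":[0,0,0],"xyz":[0.3,1.0,4.1],"jaw":0}]}}

```text
t: 19.75
eef_pos: [0.5576, -0.3491, 0.3256]
orientation: [-3.108, 0.459, 0.001]
ft_force: [0.8, 0.7, -2.1]
grip_width: 0.0659
```

```bash
python3 go.py 557.5 -347.8 317 -16.8
```

```text
t 19.8 pos [ 557.6 -349.1  325.6] yaw -16.8 w 65.9 F [ 0.8  0.7 -2.1] q [ 0.39  0.53  0.1   1.68 -0.06  0.94 -1.35]
xyz [-0.05, -0.12, 0.86] dr [-0.0, 0.0, 0.0] rows>=0.2
```

Request:
{"name": "jog_arm", "arguments": {"series": [{"dr":[0,0,0],"xyz":[0,-0.1,0.4],"jaw":0},{"dr":[0,0,0],"xyz":[0,-0.1,0.7],"jaw":0},{"dr":[0,0,0],"xyz":[0,-0.1,0.85],"jaw":0},{"dr":[0,0,0],"xyz":[0,-0.1,0.95],"jaw":0},{"dr":[0,0,0],"xyz":[0,-0.1,0.95],"jaw":0}]}}

```text
t: 20.25
eef_pos: [0.558, -0.3483, 0.3174]
orientation: [3.108, -0.459, 0.002]
ft_force: [-2.5, 2.4, 4.6]
grip_width: 0.0657
```

```bash
python3 go.py 557.5 -347.8 317 -16.8
```

```text
t 20.2 pos [ 558.  -348.3  317.4] yaw -16.8 w 65.7 F [-2.5  2.4  4.6] q [ 0.39  0.54  0.1   1.68 -0.06  0.93 -1.35]
xyz [-0.06, -0.04, 0.04] dr [-0.0, -0.1, -0.0] rows>=0.0
```

Request:
{"name": "jog_arm", "arguments": {"series": [{"dr":[0,0,0],"xyz":[0,0,0],"jaw":100},{"dr":[0,0,0],"xyz":[0,0,0],"jaw":100},{"dr":[0,0,0],"xyz":[0,0,0],"jaw":100},{"dr":[0,0,0],"xyz":[0,0,-3],"jaw":100},{"dr":[0,0,0],"xyz":[0,0,-6],"jaw":100}]}}

```text
t: 20.75
eef_pos: [0.5576, -0.3482, 0.3756]
orientation: [-3.107, 0.46, 0.004]
ft_force: [0.2, 0.5, 0.3]
grip_width: 0.0876
```

```bash
python3 go.py 401.5 -253.5 370 1.3 401.5 -253.5 270 1.3
```

```text
t 20.8 pos [ 557.6 -348.2  375.6] yaw -16.8 w 87.6 F [0.2 0.5 0.3] q [ 0.38  0.48  0.11  1.63 -0.06  1.04 -1.35]
xyz [-17.68, -4.54, 0.6] dr [-0.0, 0.1, -18.1] rows>=3.7
xyz [-17.65, -4.54, 10.6] dr [-0.0, 0.1, -18.1] rows>=4.2
```

Request:
{"name": "jog_arm", "arguments": {"series": [{"dr":[0,0,-6],"xyz":[-4.5,-1.1,0.5],"jaw":100},{"dr":[0,0,-12],"xyz":[-9,-2.3,0.5],"jaw":100},{"dr":[0,0,-18.1],"xyz":[-13.5,-3.4,0.5],"jaw":100},{"dr":[0,0,-18.1],"xyz":[-16.5,-4.2,3],"jaw":100},{"dr":[0,0,-18.1],"xyz":[-17.7,-4.5,7],"jaw":100}]}}

```text
t: 21.25
eef_pos: [0.3998, -0.2533, 0.3074]
orientation: [3.139, 0.035, 0.007]
ft_force: [2.1, 0.1, -0.8]
grip_width: 0.0878
```

Request:
{"name": "jog_arm", "arguments": {"series": [{"dr":[0,0,0],"xyz":[0,0,3],"jaw":100},{"dr":[0,0,0],"xyz":[0,0,3],"jaw":100},{"dr":[0,0,0],"xyz":[0,0,3],"jaw":100}]}}

```text
t: 21.55
eef_pos: [0.4018, -0.2543, 0.2764]
orientation: [3.141, 0.035, -0.0]
ft_force: [0.1, 0.4, 0.4]
grip_width: 0.088
```

```bash
python3 go.py 401.5 -253.5 197 1.3; python3 look.py t4
python3 - <<'E'
from h import *
c=viewer.get_calibration("top"); D=np.load("/tmp/t4.npz"); P=cloud(c,D["d"]); z=P[...,2]; p=D["p"].astype(int)
reg=np.zeros_like(z,bool); reg[190:290,370:450]=1
m=reg&(z>.15)&(z<.17); print(comps(m,c,.16), comps(m&(p[...,0]>p[...,2]+20),c,.16))
E
python3 md.py t4
```

```text
t 21.6 pos [ 401.8 -254.3  276.4] yaw 1.3 w 88.0 F [0.1 0.4 0.4] q [ 0.42  0.33  0.02  2.14 -0.01  0.67 -1.11]
xyz [-0.03, -0.08, 7.94] dr [-0.0, 0.0, -0.0] rows>=1.6
[([422, 234], 1255, [557.4, -344.3, 113.1, 69.9, -17.0], [557.1, -344.6])] [([423, 235], 515, [556.7, -345.7, 80.2, 40.2, -16.9], [556.5, -345.7])]
[('sqfl', [110, 115, 111]), ('obfl', [112, 117, 113]), ('rdfl', [112, 119, 113]), ('die', [48, 48, 49])]
floor (z.014)
([283, 203], 583, [662.9, -3.0, 101.1, 44.5, 2.1], [662.7, -3.2])
([328, 200], 495, [670.2, -129.4, 68.5, 67.6, 43.9], [669.5, -129.3])
([235, 202], 510, [667.2, 129.3, 63.5, 61.5, 89.6], [666.6, 128.9])
block (z.024)
([328, 201], 1778, [667.8, -127.8, 130.5, 104.3, -1.7], [667.4, -128.4])
([234, 202], 1766, [664.9, 128.5, 130.0, 101.4, 0.4], [664.7, 128.8])
([283, 203], 1752, [661.1, -3.1, 130.2, 102.6, 2.3], [660.7, -3.2])
depth floor
([283, 202], 625, [667.7, -2.0, 112.4, 54.0, 3.7], [665.6, -3.3])
([329, 200], 519, [671.7, -129.5, 77.7, 74.4, -45.7], [671.4, -130.3])
([234, 202], 519, [668.7, 131.8, 69.9, 68.6, -0.4], [668.5, 129.6])
depth block
([328, 200], 1739, [669.6, -127.9, 133.1, 104.3, -1.7], [668.8, -128.3])
([235, 202], 1742, [667.1, 128.9, 130.8, 101.7, -0.2], [666.0, 128.5])
([283, 202], 1739, [663.1, -3.2, 132.6, 103.8, 2.2], [663.3, -3.0])
blank colour z.022
([323, 264], 496, [494.9, -109.4, 60.5, 59.7, -8.2], [494.9, -109.2])
([282, 265], 493, [492.6, 0.6, 64.8, 64.6, 89.5], [492.5, 1.7])
blank depth
([323, 263], 523, [496.7, -109.2, 62.2, 61.9, 81.8], [496.6, -109.2])
([282, 265], 531, [493.9, 1.9, 67.5, 67.3, 89.5], [493.8, 1.8])
```

View pics/t4z.png

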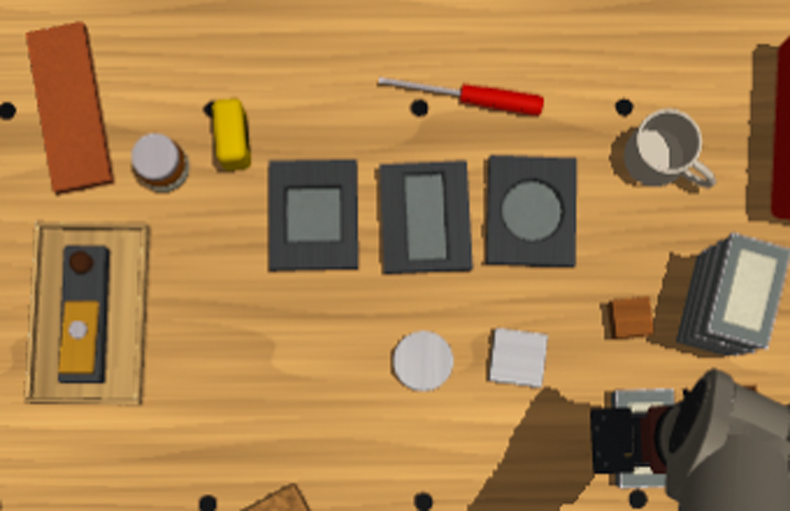

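The column of four at (740,295) looks straight: tin_c's label sits within 1 mm of the base label. Now tin_d.

Request:
{"name": "jog_arm", "arguments": {"series": [{"dr":[0,0,0],"xyz":[0,-0.05,4],"jaw":100},{"dr":[0,0,0],"xyz":[0,-0.05,7.9],"jaw":100},{"dr":[0,0,0],"xyz":[0,-0.05,7.9],"jaw":100},{"dr":[0,0,0],"xyz":[0,-0.05,7.9],"jaw":100},{"dr":[0,0,0],"xyz":[0,-0.05,7.9],"jaw":0}]}}

```text
t: 22.1
eef_pos: [0.4025, -0.2541, 0.1991]
orientation: [3.14, 0.034, 0.005]
ft_force: [-0.3, 0.3, -0.0]
grip_width: 0.0826
```

Request:
{"name": "jog_arm", "arguments": {"series": [{"dr":[0,0,0],"xyz":[0,0,0],"jaw":0},{"dr":[0,0,0],"xyz":[0,0,0],"jaw":0},{"dr":[0,0,0],"xyz":[0,0,0],"jaw":0},{"dr":[0,0,0],"xyz":[0,0,0],"jaw":0}]}}

```text
t: 22.5
eef_pos: [0.4021, -0.2541, 0.1984]
orientation: [3.14, 0.034, 0.004]
ft_force: [-1.5, -1.3, 9.8]
grip_width: 0.0658
```

Request:
{"name": "jog_arm", "arguments": {"series": [{"dr":[0,0,0],"xyz":[0,0,-5],"jaw":0},{"dr":[0,0,0],"xyz":[0,0,-10],"jaw":0},{"dr":[0,0,0],"xyz":[0,0,-15],"jaw":0},{"dr":[0,0,0],"xyz":[0,0,-19.5],"jaw":0},{"dr":[0,0,0],"xyz":[0,0,-20.5],"jaw":0}]}}

```text
t: 23.0
eef_pos: [0.402, -0.2539, 0.407]
orientation: [3.138, 0.035, 0.012]
ft_force: [0.1, 0.2, -3.7]
grip_width: 0.066
```

```bash
python3 go.py 557.8 -348.2 402 -16.8
```

```text
t 23.0 pos [ 402.  -253.9  407. ] yaw 1.3 w 66.0 F [ 0.1  0.2 -3.7] q [ 0.41  0.14  0.03  2.02 -0.01  0.97 -1.11]
xyz [15.36, 9.77, 0.65] dr [0.1, -0.5, 18.1] rows>=3.6
```

Request:
{"name": "jog_arm", "arguments": {"series": [{"dr":[0,0,6],"xyz":[3.5,2.2,0],"jaw":0},{"dr":[0,0,12],"xyz":[7,4.4,0],"jaw":0},{"dr":[0,0,18.1],"xyz":[10.5,6.6,0],"jaw":0},{"dr":[0,-0.3,18.1],"xyz":[13.8,8.8,0],"jaw":0},{"dr":[0,-0.3,18.1],"xyz":[15.3,9.8,0.5],"jaw":0}]}}

```text
t: 23.5
eef_pos: [0.5587, -0.3489, 0.395]
orientation: [3.108, -0.459, -0.009]
ft_force: [-0.8, 0.4, -3.1]
grip_width: 0.0656
```

Request:
{"name": "jog_arm", "arguments": {"series": [{"dr":[0,0,0],"xyz":[0,0,1],"jaw":0},{"dr":[0,0,0],"xyz":[0,0,2],"jaw":0},{"dr":[0,0,0],"xyz":[0,0,2],"jaw":0},{"dr":[0,0,0],"xyz":[0,0,2],"jaw":0}]}}

```text
t: 23.9
eef_pos: [0.5554, -0.3475, 0.3763]
orientation: [-3.107, 0.459, 0.011]
ft_force: [0.8, 0.0, -4.2]
grip_width: 0.0656
```

```bash
python3 go.py 557.8 -348.2 365 -16.8
```

```text
t 23.9 pos [ 555.4 -347.5  376.3] yaw -16.8 w 65.6 F [ 0.8  0.  -4.2] q [ 0.4   0.47  0.09  1.64 -0.05  1.04 -1.36]
xyz [0.25, 0.0, 1.13] dr [0.0, 0.4, -0.0] rows>=0.2
```

Request:
{"name": "jog_arm", "arguments": {"series": [{"dr":[0,0.3,0],"xyz":[0.25,0.05,0.9],"jaw":0},{"dr":[0,0.3,0],"xyz":[0.25,0.05,1.2],"jaw":0},{"dr":[0,0.3,0],"xyz":[0.25,0.05,1.2],"jaw":0},{"dr":[0,0.3,0],"xyz":[0.25,0.05,1.2],"jaw":0}]}}

```text
t: 24.3
eef_pos: [0.5586, -0.3492, 0.3649]
orientation: [3.107, -0.46, -0.0]
ft_force: [-0.4, -0.1, -3.5]
grip_width: 0.0663
```

```bash
python3 go.py 557.8 -348.2 358 -16.8
```

```text
t 24.3 pos [ 558.6 -349.2  364.9] yaw -16.8 w 66.3 F [-0.4 -0.1 -3.5] q [ 0.4   0.49  0.09  1.64 -0.05  1.02 -1.36]
xyz [-0.1, -0.07, 0.69] dr [0.0, -0.0, -0.0] rows>=0.1
```

Request:
{"name": "jog_arm", "arguments": {"series": [{"dr":[0,0,0],"xyz":[-0.05,-0.05,0.3],"jaw":0},{"dr":[0,0,0],"xyz":[-0.05,-0.05,0.5],"jaw":0},{"dr":[0,0,0],"xyz":[-0.05,-0.05,0.65],"jaw":0},{"dr":[0,0,0],"xyz":[-0.05,-0.05,0.75],"jaw":0},{"dr":[0,0,0],"xyz":[-0.05,-0.05,0.75],"jaw":0}]}}

```text
t: 24.8
eef_pos: [0.5583, -0.3487, 0.3585]
orientation: [3.107, -0.46, 0.001]
ft_force: [-3.6, 1.4, 4.7]
grip_width: 0.0661
```

```bash
python3 go.py 557.8 -348.2 358 -16.8
```

```text
t 24.8 pos [ 558.3 -348.7  358.5] yaw -16.8 w 66.1 F [-3.6  1.4  4.7] q [ 0.4   0.49  0.09  1.65 -0.05  1.   -1.36]
xyz [-0.06, -0.03, 0.05] dr [0.0, -0.0, -0.0] rows>=0.0
```

Request:
{"name": "jog_arm", "arguments": {"series": [{"dr":[0,0,0],"xyz":[0,0,0],"jaw":100},{"dr":[0,0,0],"xyz":[0,0,0],"jaw":100},{"dr":[0,0,0],"xyz":[0,0,0],"jaw":100},{"dr":[0,0,0],"xyz":[0,0,-3],"jaw":100},{"dr":[0,0,0],"xyz":[0,0,-5.5],"jaw":100}]}}

```text
t: 25.3
eef_pos: [0.5583, -0.3486, 0.4126]
orientation: [3.107, -0.46, -0.002]
ft_force: [0.4, -0.1, 0.7]
grip_width: 0.0879
```

```bash
python3 go.py 496 -110.5 300 -8.2
```

```text
t 25.3 pos [ 558.3 -348.6  412.6] yaw -16.8 w 87.9 F [ 0.4 -0.1  0.7] q [ 0.39  0.44  0.1   1.59 -0.05  1.11 -1.36]
xyz [-12.84, -20.99, 11.26] dr [0.0, 0.1, -8.6] rows>=5.4
```

Request:
{"name": "jog_arm", "arguments": {"series": [{"dr":[0,0,-4],"xyz":[-2.5,-4.2,0],"jaw":100},{"dr":[0,0,-8.6],"xyz":[-5,-8.4,0],"jaw":100},{"dr":[0,0,-8.6],"xyz":[-7.6,-12.6,0],"jaw":100},{"dr":[0,0,-8.6],"xyz":[-10,-16.5,0.5],"jaw":100},{"dr":[0,0,-8.6],"xyz":[-12.2,-20,3],"jaw":100}]}}

```text
t: 25.8
eef_pos: [0.4998, -0.1199, 0.3843]
orientation: [3.133, -0.224, 0.01]
ft_force: [0.8, -0.3, -0.7]
grip_width: 0.0878
```

```bash
python3 go.py 496 -110.5 300 -8.2; python3 look.py t5;  python3 - <<'E'
from h import *
c=viewer.get_calibration("top"); D=np.load("/tmp/t5.npz"); P=cloud(c,D["d"]); z=P[...,2]; p=D["p"].astype(int)
reg=np.zeros_like(z,bool); reg[180:290,370:460]=1
m=reg&(z>.19)&(z<.21); print(comps(m,c,.2), comps(m&(p[...,0]>p[...,2]+20),c,.2))
E
```

```text
t 25.8 pos [ 499.8 -119.9  384.3] yaw -8.2 w 87.8 F [ 0.8 -0.3 -0.7] q [ 0.14  0.24 -0.03  1.96  0.01  0.94 -1.61]
xyz [-0.56, -0.88, 8.43] dr [0.0, -0.4, 0.0] rows>=1.7
[([427, 233], 1322, [557.0, -344.9, 112.9, 69.8, -16.6], [556.7, -344.8])] [([427, 233], 547, [556.5, -346.1, 80.0, 39.8, -16.7], [556.4, -345.9])]
```

View pics/t5.png

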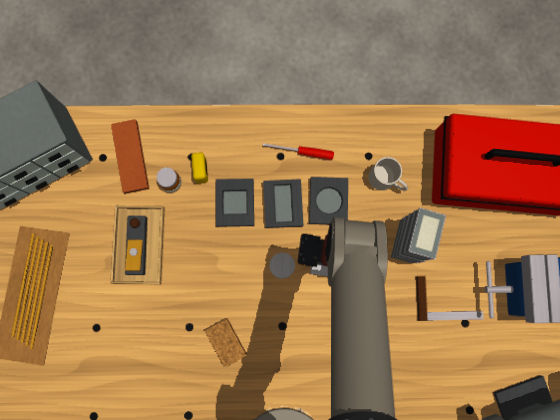

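The five-tin column is done, with the top label within 0.3 mm of the base. I go over the square blank and check with the wrist camera.

Request:
{"name": "jog_arm", "arguments": {"series": [{"dr":[0,0,0],"xyz":[-0.6,-0.9,4],"jaw":100},{"dr":[0,0,0],"xyz":[-0.6,-0.9,8],"jaw":100},{"dr":[0,0,0],"xyz":[-0.6,-0.9,8],"jaw":100},{"dr":[0,0,0],"xyz":[-0.6,-0.9,8],"jaw":100},{"dr":[0,0,0],"xyz":[-0.6,-0.9,8],"jaw":100}]}}

```text
t: 26.35
eef_pos: [0.4958, -0.1127, 0.304]
orientation: [3.132, -0.226, 0.004]
ft_force: [0.2, -0.1, -0.3]
grip_width: 0.0876
```

```bash
cat > wr.py <<'E'
import sys
from h import *
n=sys.argv[1]; c=viewer.get_calibration("wrist"); p,d=viewer.grab_frame("wrist")
import pickle; pickle.dump(dict(c=c,p=p,d=d),open(f"/tmp/{n}.pkl","wb")); cv2.imwrite(f"pics/{n}.png",p[:,:,::-1])
E
python3 go.py 496 -110.5 300 -8.2; python3 wr.py w1
```

```text
t 26.4 pos [ 495.8 -112.7  304. ] yaw -8.3 w 87.6 F [ 0.2 -0.1 -0.3] q [ 0.13  0.33 -0.04  2.04  0.02  0.76 -1.63]
xyz [-0.01, -0.22, 0.4] dr [0.1, -0.2, -0.1] rows>=0.1
```

View pics/w1.png

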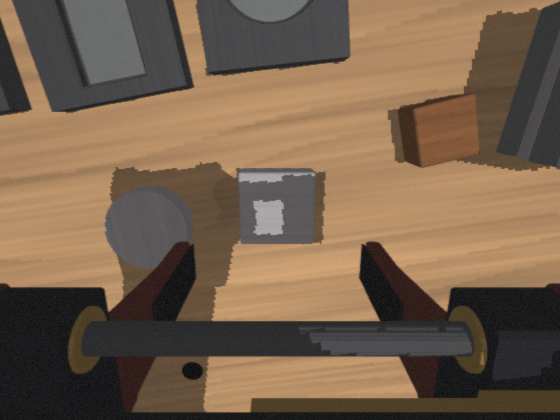

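```bash
cat > mw.py <<'E'
import sys,pickle
from h import *
W=pickle.load(open(f"/tmp/{sys.argv[1]}.pkl","rb")); c=W["c"]; P=cloud(c,W["d"]); z=P[...,2]; p=W["p"].astype(int)
zz=float(sys.argv[2]); lo,hi=zz-.006,zz+.006
grey=(p.max(2)-p.min(2)<30)
m=grey&(z>lo)&(z<hi); m[285:]=0
print("wrist depth band",*comps(m,c,zz,300),sep="\n")
E
python3 mw.py w1 .022; python3 mw.py w1 .024; python3 mw.py w1 .014
```

```text
wrist depth band
([101, 54], 9968, [635.9, -7.1, 107.7, 76.8, -87.9], [629.7, -3.3])
([273, 36], 8429, [627.8, -130.3, 104.7, 47.6, 87.3], [624.0, -128.2])
([535, 82], 1617, [564.6, -316.1, 107.1, 9.5, -16.5], [564.6, -315.9])
([6, 94], 473, [615.8, 71.8, 34.5, 12.5, -21.2], [613.8, 75.0])
([277, 207], 5449, [496.8, -112.7, 61.7, 61.5, 81.8], [497.7, -112.8])
([145, 227], 4929, [496.3, -1.0, 71.4, 63.5, -58.1], [496.5, -1.6])
wrist depth band
([101, 54], 9735, [635.7, -7.9, 106.4, 76.1, -87.7], [629.2, -4.1])
([273, 36], 8377, [627.3, -130.3, 104.0, 46.9, 87.1], [623.7, -128.2])
([536, 83], 1488, [563.9, -315.8, 106.9, 9.5, -16.2], [563.7, -315.3])
([5, 95], 377, [615.1, 71.2, 31.5, 10.9, -21.2], [612.6, 74.3])
([277, 207], 5425, [497.4, -112.8, 61.2, 61.1, 81.8], [498.2, -112.9])
([145, 227], 4856, [496.7, -1.7, 70.1, 63.0, -58.1], [496.8, -2.1])
wrist depth band
([102, 39], 5321, [642.3, -3.5, 59.2, 48.9, 2.3], [641.1, -3.4])
([158, 65], 558, [606.7, -23.5, 117.7, 51.9, -57.3], [617.8, -39.3])
([269, 8], 1258, [642.4, -128.6, 58.1, 13.5, 81.8], [643.8, -128.4])
([530, 78], 1626, [565.9, -316.4, 110.3, 10.0, -15.6], [568.2, -317.2])
([10, 82], 681, [623.8, 71.9, 53.9, 18.9, -21.2], [622.3, 74.9])
([172, 204], 390, [509.1, -20.8, 64.8, 24.9, 39.1], [510.2, -25.2])
```

Request:
{"name": "jog_arm", "arguments": {"series": [{"dr":[0,0,0],"xyz":[0.1,0,4.5],"jaw":100},{"dr":[0,0,0],"xyz":[0.1,0,9],"jaw":100},{"dr":[0,-0.2,0],"xyz":[0.1,0,10.8],"jaw":100},{"dr":[0,-0.2,0],"xyz":[0.1,0,10.8],"jaw":100},{"dr":[0,-0.2,0],"xyz":[0.1,0,10.8],"jaw":100}]}}

```text
t: 26.9
eef_pos: [0.4967, -0.1127, 0.1955]
orientation: [3.133, -0.226, -0.002]
ft_force: [0.9, -0.0, -0.2]
grip_width: 0.0881
```

```bash
python3 go.py 496.8 -112.7 194 -8.2; python3 wr.py w2;python3 mw.py w2 .022
```

```text
t 26.9 pos [ 496.7 -112.7  195.5] yaw -8.2 w 88.1 F [ 0.9 -0.  -0.2] q [ 0.13  0.52 -0.03  2.1   0.03  0.53 -1.65]
xyz [0.01, -0.0, 0.15] dr [0.0, 0.1, -0.0] rows>=0.0
wrist depth band
([66, 46], 7714, [614.0, -33.4, 58.5, 32.1, -87.6], [611.3, -39.3])
([261, 17], 8428, [607.1, -129.0, 106.5, 17.1, 81.8], [610.5, -122.3])
([277, 246], 9369, [507.9, -114.2, 61.4, 40.9, 81.8], [508.5, -114.3])
([66, 264], 4864, [516.4, -7.0, 69.4, 27.0, 81.7], [513.9, -7.3])
([187, 258], 406, [506.3, -69.2, 23.6, 11.5, 16.4], [508.4, -68.5])
([368, 258], 407, [492.3, -161.0, 23.3, 11.8, -7.8], [495.4, -159.0])
```

View pics/w2.png

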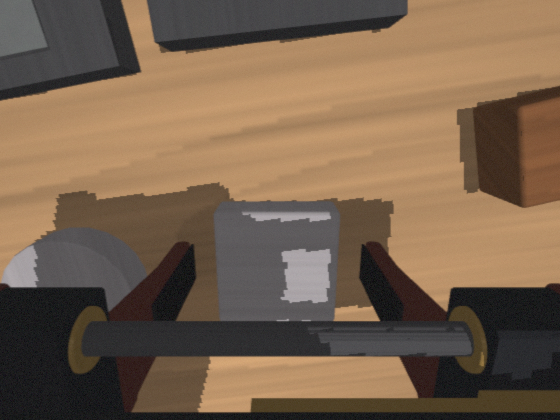

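Request:
{"name": "jog_arm", "arguments": {"series": [{"dr":[0,0,0],"xyz":[0.1,0,0.2],"jaw":100},{"dr":[0,0,0],"xyz":[0.1,0,0.2],"jaw":0},{"dr":[0,0,0],"xyz":[0.1,0,0.2],"jaw":0},{"dr":[0,0,0],"xyz":[0.1,0,0.2],"jaw":0},{"dr":[0,0,0],"xyz":[0.1,0,0.2],"jaw":0}]}}

```text
t: 27.45
eef_pos: [0.4967, -0.1125, 0.1924]
orientation: [3.133, -0.225, -0.005]
ft_force: [-0.8, 0.7, 3.1]
grip_width: 0.0617
```

Request:
{"name": "jog_arm", "arguments": {"series": [{"dr":[0,0,0],"xyz":[0,0,0],"jaw":0},{"dr":[0,0,0],"xyz":[0,0,0],"jaw":0},{"dr":[0,0,0],"xyz":[0,0,-4],"jaw":0},{"dr":[0,0,0],"xyz":[0,0,-9],"jaw":0},{"dr":[0,0,0],"xyz":[0,0,-9],"jaw":0}]}}

```text
t: 27.95
eef_pos: [0.4991, -0.1129, 0.2872]
orientation: [3.132, -0.226, 0.009]
ft_force: [1.4, -1.3, -1.9]
grip_width: 0.0619
```

```bash
python3 go.py 600 128 290 0.3; python3 wr.py w3
```

```text
t 27.9 pos [ 499.1 -112.9  287.2] yaw -8.2 w 61.9 F [ 1.4 -1.3 -1.9] q [ 0.13  0.36 -0.04  2.05  0.02  0.72 -1.63]
xyz [6.53, -25.28, -0.26] dr [0.1, -0.3, -8.5] rows>=5.2
```

View pics/w3.png

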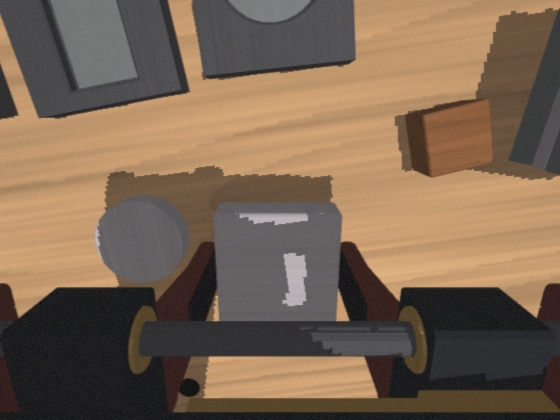

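Request:
{"name": "jog_arm", "arguments": {"series": [{"dr":[0,0,-4],"xyz":[1.2,-4.7,0],"jaw":0},{"dr":[0,0,-8.5],"xyz":[2.4,-9.4,0],"jaw":0},{"dr":[0,0,-8.5],"xyz":[3.5,-14.1,0],"jaw":0},{"dr":[0,0,-8.5],"xyz":[3.4,-19,-1],"jaw":0},{"dr":[0,0,-8.5],"xyz":[2.7,-23.7,-1.5],"jaw":0}]}}

```text
t: 28.5
eef_pos: [0.5578, 0.1201, 0.2952]
orientation: [3.141, 0.007, -0.009]
ft_force: [0.9, 0.1, -1.9]
grip_width: 0.062
```

Request:
{"name": "jog_arm", "arguments": {"series": [{"dr":[0,0,0],"xyz":[0,0,0],"jaw":0},{"dr":[0,0,0],"xyz":[0,0,0],"jaw":0},{"dr":[0,0,0],"xyz":[0,0,0],"jaw":0}]}}

```text
t: 28.8
eef_pos: [0.5572, 0.1168, 0.2953]
orientation: [3.14, 0.005, -0.01]
ft_force: [0.1, 0.4, -2.3]
grip_width: 0.062
```

```bash
python3 go.py 665 125 300 0.3; python3 wr.py w4; python3 mw.py w4 .024;python3 mw.py w4 .014
```

```text
t 28.8 pos [557.2 116.8 295.3] yaw 0.2 w 62.0 F [ 0.1  0.4 -2.3] q [-0.23  0.44 -0.12  1.9   0.07  0.81 -1.94]
xyz [10.78, -0.78, -0.55] dr [0.1, 0.4, -0.1] rows>=2.2
wrist depth band
([262, 87], 13102, [652.7, 126.7, 103.7, 101.1, -89.5], [647.5, 127.1])
([450, 82], 14657, [652.1, -5.8, 106.7, 106.4, 2.3], [651.0, -6.3])
([550, 110], 1614, [642.0, -75.3, 76.6, 20.3, 13.8], [633.5, -81.2])
([416, 266], 2756, [511.3, 0.1, 68.4, 38.2, -89.8], [508.9, 0.2])
wrist depth band
([374, 77], 721, [651.2, 45.3, 110.0, 3.9, 2.2], [655.1, 45.5])
([450, 69], 9193, [659.1, -10.1, 96.2, 48.6, 2.2], [661.5, -9.6])
([543, 80], 1489, [657.0, -79.6, 98.9, 10.2, -2.1], [653.9, -79.3])
([263, 57], 9479, [668.1, 126.9, 67.8, 67.8, 0.5], [669.2, 126.8])
([396, 249], 452, [518.5, 11.8, 56.8, 19.5, -61.4], [519.4, 14.9])
```

View pics/w4.png

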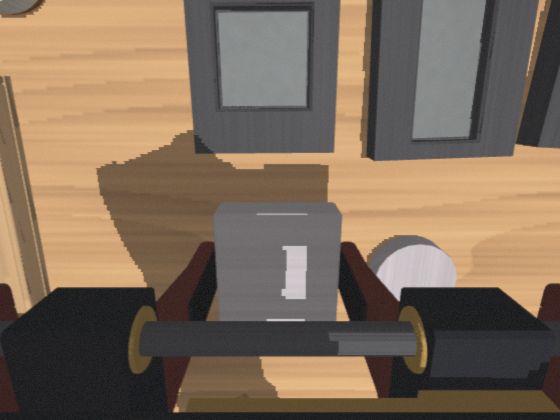

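```bash
cat > cav.py <<'E'
import sys,pickle
from h import *
W=pickle.load(open(f"/tmp/{sys.argv[1]}.pkl","rb")); c=W["c"]; p=W["p"]
print("cam",np.round(-np.array(c["R"]).T@np.array(c["t"])*1000,1))
g=cv2.cvtColor(p,cv2.COLOR_RGB2GRAY).astype(int)
print("col@60 rows->", g[55:65,180:350].mean(0).astype(int).tolist())
print("rows 0:160 @255-270", g[0:160,255:270].mean(1).astype(int).tolist())
print("held rows 190:225 @270", g[195:225,230:280].mean(1).astype(int).tolist())
print("held cols", g[225:235,205:350].mean(0).astype(int).tolist())
E
python3 cav.py w4
```

```text
cam [634.2 117.  275.5]
col@60 rows-> [180, 180, 180, 181, 181, 181, 180, 161, 113, 89, 85, 85, 84, 85, 86, 87, 87, 87, 88, 87, 88, 88, 87, 87, 87, 89, 89, 88, 87, 86, 87, 85, 82, 77, 76, 70, 58, 67, 86, 95, 115, 136, 138, 139, 139, 140, 140, 140, 141, 142, 141, 141, 141, 141, 140, 141, 142, 141, 141, 141, 141, 140, 141, 141, 141, 142, 142, 142, 143, 142, 142, 141, 142, 141, 142, 141, 142, 142, 143, 142, 142, 143, 144, 143, 143, 142, 141, 142, 141, 142, 141, 141, 141, 141, 142, 141, 141, 142, 141, 141, 142, 142, 143, 142, 143, 142, 142, 142, 142, 142, 142, 142, 143, 142, 142, 142, 142, 142, 142, 143, 142, 143, 142, 141, 141, 140, 124, 88, 57, 54, 61, 69, 72, 82, 92, 92, 92, 92, 93, 92, 93, 92, 92, 95, 95, 94, 93, 94, 93, 92, 91, 91, 90, 91, 92, 90, 93, 121, 164, 184, 184, 185, 185, 185, 185, 185, 185, 185, 185, 185]
rows 0:160 @255-270 [86, 82, 71, 56, 69, 67, 50, 45, 46, 52, 61, 92, 120, 138, 140, 140, 139, 140, 139, 139, 139, 139, 139, 139, 139, 139, 140, 140, 140, 140, 140, 140, 141, 140, 140, 141, 141, 140, 141, 141, 141, 142, 141, 142, 142, 142, 141, 141, 141, 141, 141, 141, 141
[... 692 characters left out ...]
 103, 102, 103, 102, 106, 109, 111, 111, 111, 112, 111, 111, 111, 111, 111, 111, 112, 112, 111, 111, 111, 111, 111, 111, 111, 111, 111, 111, 111, 111, 111, 111, 111, 111, 111, 111, 110, 111, 111, 110, 111, 111, 111, 111, 110, 110, 111, 110, 109, 111, 110, 110, 111, 111, 111, 110, 110, 110, 111, 110, 110, 110, 110, 111, 109, 111, 110, 111, 110, 110, 110, 110, 110, 111, 110, 110, 110, 110, 110, 110, 110, 111, 110, 109, 109, 109, 110, 110, 110, 111, 109, 110, 110, 109, 109, 110, 110, 110, 110, 110, 110, 110, 110, 110, 109, 109, 110, 110, 110, 110, 110, 110, 110, 109, 109, 110, 109, 110, 109, 109, 109, 109, 109, 109, 109, 110, 110, 108, 109, 109, 115, 148, 183, 185, 186, 186, 185, 186, 185, 185]
```

Run:
```python
import pickle
from h import *
W=pickle.load(open("/tmp/w4.pkl","rb")); c=W["c"]
def q(n,uv,z): print(n,np.round(toplane(c,uv,z)[:,:2]*1000,1).tolist())
q("rim LR",[(214.5,60),(312,60)],.024)
q("floor LR",[(220,60),(306.7,60)],.014)
q("block LR",[(187.7,60),(337.8,60)],.024)
q("rim far/near",[(262,3),(262,109)],.024)
q("floor far/near",[(262,11.3),(262,105.5)],.014)
q("block near",[(262,152.3)],.024)
zt=.2953-.1924+.022
q("held far edge top",[(278,213.5)],zt); q("held far edge bottom",[(278,202)],zt-.022)
q("held LR",[(214.5,230),(341,230)],zt)
```

```text
rim LR [[666.1, 160.2], [666.4, 92.4]]
floor LR [[667.4, 158.0], [667.7, 95.3]]
block LR [[666.1, 178.8], [666.5, 74.4]]
rim far/near [[701.2, 126.9], [633.6, 127.5]]
floor far/near [[698.8, 127.3], [636.1, 127.9]]
block near [[602.5, 127.8]]
held far edge top [[586.4, 116.1]]
held far edge bottom [[585.9, 116.0]]
held LR [[577.9, 146.6], [578.1, 85.7]]
```

Request:
{"name": "jog_arm", "arguments": {"series": [{"dr":[0,0.3,-0.1],"xyz":[4,-0.9,0],"jaw":0},{"dr":[0,0.3,-0.1],"xyz":[8,-1,0],"jaw":0},{"dr":[0,0.3,-0.1],"xyz":[10.5,-1,2],"jaw":0},{"dr":[0,0.3,-0.1],"xyz":[11,-1,4.5],"jaw":0},{"dr":[0,0.3,-0.1],"xyz":[11,-1,4.5],"jaw":0}]}}

```text
t: 29.35
eef_pos: [0.6667, 0.1261, 0.247]
orientation: [3.139, 0.005, -0.009]
ft_force: [-1.2, -1.3, -2.2]
grip_width: 0.0617
```

Request:
{"name": "jog_arm", "arguments": {"series": [{"dr":[0,0,0],"xyz":[0,0,0],"jaw":0},{"dr":[0,0,0],"xyz":[0,0,0],"jaw":0},{"dr":[0,0,0],"xyz":[0,0,0],"jaw":0}]}}

```text
t: 29.65
eef_pos: [0.6675, 0.1286, 0.2531]
orientation: [-3.141, -0.01, -0.005]
ft_force: [-0.0, 0.3, -3.1]
grip_width: 0.0615
```

```bash
python3 go.py 668.1 127.2 220 0.4; python3 wr.py w5
```

```text
t 29.6 pos [667.5 128.6 253.1] yaw 0.4 w 61.5 F [-0.   0.3 -3.1] q [-0.22  0.64 -0.1   1.65  0.08  0.85 -1.91]
xyz [0.05, 0.15, 3.31] dr [-0.0, -0.2, -0.0] rows>=0.7
```

View pics/w5.png

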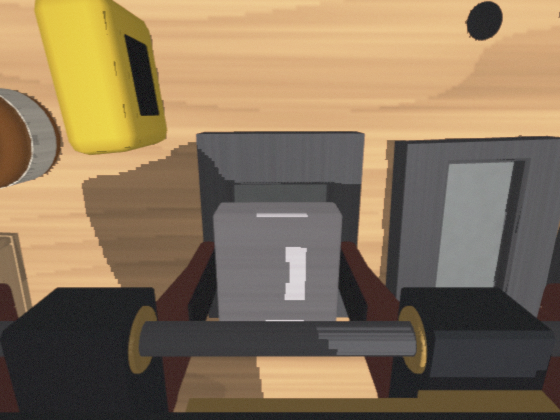

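Request:
{"name": "jog_arm", "arguments": {"series": [{"dr":[0,-0.15,0],"xyz":[0.05,0.15,1],"jaw":0},{"dr":[0,-0.15,0],"xyz":[0.05,0.15,2],"jaw":0},{"dr":[0,-0.15,0],"xyz":[0.05,0.15,2.8],"jaw":0},{"dr":[0,-0.15,0],"xyz":[0.05,0.15,2.8],"jaw":0},{"dr":[0,-0.15,0],"xyz":[0.05,0.15,2.8],"jaw":0}]}}

```text
t: 30.2
eef_pos: [0.6679, 0.1273, 0.2229]
orientation: [3.141, 0.01, -0.003]
ft_force: [-0.4, 0.5, -1.7]
grip_width: 0.0615
```

```bash
python3 go.py 668.1 127.2 207 0.4; python3 wr.py w6
python3 - <<'E'
import pickle
from h import *
W=pickle.load(open("/tmp/w6.pkl","rb")); g=cv2.cvtColor(W["p"],cv2.COLOR_RGB2GRAY).astype(int)
cv2.imwrite("pics/w6z.png",cv2.resize(W["p"][90:320,150:410,::-1],(780,690)[:2] if 0 else (678,600),interpolation=cv2.INTER_CUBIC))
E
```

```text
t 30.2 pos [667.9 127.3 222.9] yaw 0.4 w 61.5 F [-0.4  0.5 -1.7] q [-0.21  0.68 -0.09  1.66  0.08  0.8  -1.91]
xyz [0.02, 0.01, 1.59] dr [0.0, 0.1, -0.0] rows>=0.3
```

View pics/w6z.png

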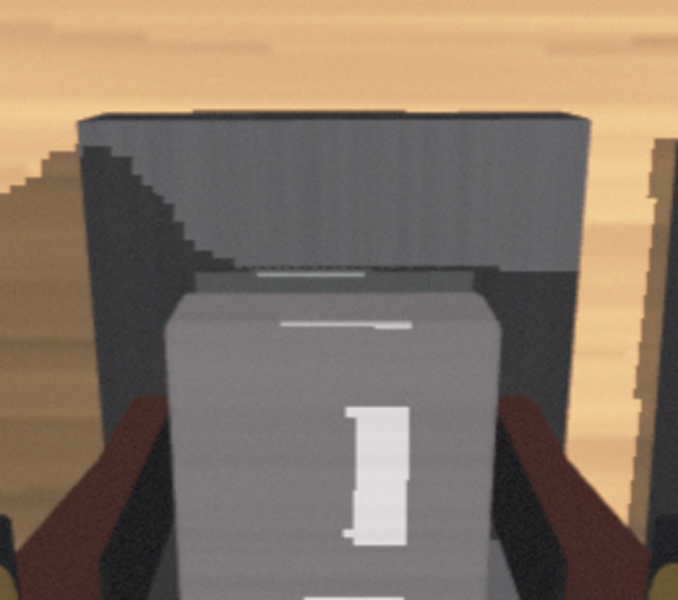

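Run:
```python
import pickle
from h import *
W=pickle.load(open("/tmp/w6.pkl","rb")); c=W["c"]
def q(n,uv,z): print(n,np.round(toplane(c,uv,z)[:,:2]*1000,1).tolist())
s=2.6077
def o(u,v): return (150+(u+.5)/s-.5,90+(v+.5)/s-.5)
q("blank bottom far",[o(185,293),o(485,293)],.0305); q("blank top far",[o(166,324),o(500,324)],.0525)
q("rim far",[o(335,267),o(335,270)],.024); q("block far",[o(78,122),o(590,122)],.024)
g=cv2.cvtColor(W["p"],cv2.COLOR_RGB2GRAY).astype(int); print(g[130:220,255:300].mean(1).astype(int).tolist())
```

```text
blank bottom far [[697.2, 157.8], [697.6, 95.9]]
blank top far [[697.4, 157.7], [697.8, 96.8]]
rim far [[701.4, 126.8], [700.7, 126.8]]
block far [[731.2, 179.1], [731.9, 75.4]]
[198, 195, 126, 65, 52, 59, 92, 97, 97, 98, 98, 97, 98, 97, 97, 97, 97, 97, 97, 97, 97, 97, 97, 97, 97, 97, 97, 97, 97, 97, 97, 97, 97, 97, 97, 97, 97, 96, 97, 97, 97, 96, 96, 96, 97, 96, 97, 96, 96, 96, 96, 96, 96, 97, 97, 96, 96, 96, 96, 97, 96, 90, 71, 79, 107, 129, 93, 84, 84, 84, 83, 85, 98, 112, 113, 114, 115, 114, 114, 114, 114, 116, 121, 153, 178, 140, 123, 122, 122, 121]
```

Request:
{"name": "jog_arm", "arguments": {"series": [{"dr":[0,0,0],"xyz":[0.07,0,0.5],"jaw":0},{"dr":[0,0,0],"xyz":[0.07,0,0.9],"jaw":0},{"dr":[0,0,0],"xyz":[0.07,0,1.2],"jaw":0},{"dr":[0,0,0],"xyz":[0.07,0,1.4],"jaw":0},{"dr":[0,0,0],"xyz":[0.07,0,1.5],"jaw":0}]}}

```text
t: 30.75
eef_pos: [0.6686, 0.1272, 0.2081]
orientation: [3.141, 0.01, -0.002]
ft_force: [-0.5, 0.3, -1.9]
grip_width: 0.0619
```

```bash
python3 go.py 668.8 127.2 206 0.4
```

```text
t 30.8 pos [668.6 127.2 208.1] yaw 0.4 w 61.9 F [-0.5  0.3 -1.9] q [-0.22  0.7  -0.09  1.67  0.09  0.78 -1.91]
xyz [0.02, 0.0, 0.21] dr [0.0, 0.1, -0.0] rows>=0.0
```

It's inside the cavity with no contact force. I lower the last bit and release.

Request:
{"name": "jog_arm", "arguments": {"series": [{"dr":[0,0,0],"xyz":[0,0,0.12],"jaw":0},{"dr":[0,0,0],"xyz":[0,0,0.15],"jaw":0},{"dr":[0,0,0],"xyz":[0,0,0.15],"jaw":80},{"dr":[0,0,0],"xyz":[0,0,0.1],"jaw":80},{"dr":[0,0,0],"xyz":[0,0,0.1],"jaw":80}]}}

```text
t: 31.25
eef_pos: [0.669, 0.1273, 0.208]
orientation: [3.142, 0.01, 0.0]
ft_force: [0.0, 1.3, 0.3]
grip_width: 0.07
```

Request:
{"name": "jog_arm", "arguments": {"series": [{"dr":[0,0,0],"xyz":[0,0,-3],"jaw":100},{"dr":[0,0,0],"xyz":[0,0,-7],"jaw":100},{"dr":[0,0,0],"xyz":[0,0,-9],"jaw":100},{"dr":[0,0,0],"xyz":[0,0,-9],"jaw":100},{"dr":[0,0,0],"xyz":[0,0,-9],"jaw":100}]}}

```text
t: 31.75
eef_pos: [0.6687, 0.1272, 0.2975]
orientation: [3.141, 0.01, -0.001]
ft_force: [-0.4, -1.2, -0.7]
grip_width: 0.0879
```

```bash
python3 go.py 496.3 -1.5 300 0; python3 wr.py w7; python3 look.py t6; python3 mw.py w7 .036
```

```text
t 31.8 pos [668.7 127.2 297.5] yaw 0.4 w 87.9 F [-0.4 -1.2 -0.7] q [-0.21  0.59 -0.1   1.62  0.07  0.93 -1.9 ]
xyz [-17.32, 12.76, -0.24] dr [0.0, 0.0, 0.4] rows>=4.3
wrist depth band
([165, 84], 323, [762.8, 204.1, 40.2, 4.1, 5.8], [762.6, 204.1])
([277, 213], 6284, [669.5, 126.9, 61.6, 61.4, -89.6], [670.5, 126.9])
```

View pics/w7.png

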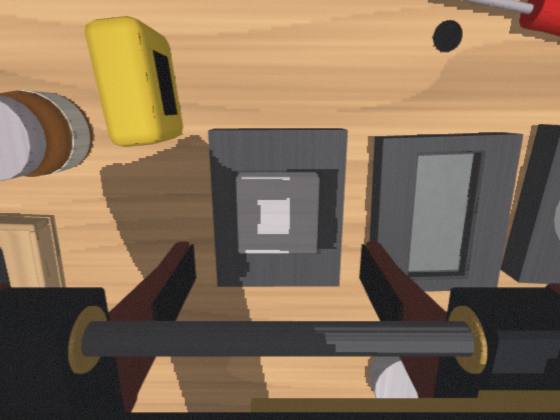

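View pics/t6z.png

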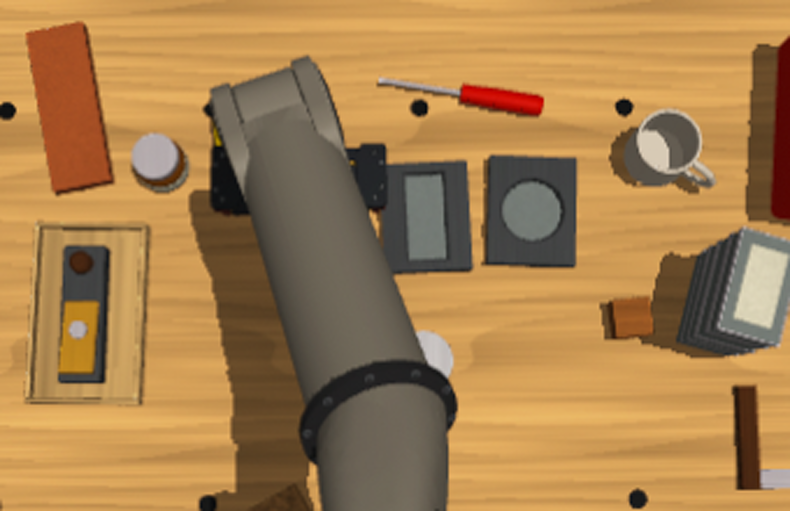

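The square blank sits level in its cavity (277,213). Next is the round blank.

Request:
{"name": "jog_arm", "arguments": {"series": [{"dr":[0,0,0.4],"xyz":[-4,2.9,0],"jaw":100},{"dr":[0,0,0.4],"xyz":[-8,5.9,0],"jaw":100},{"dr":[0,0,0.4],"xyz":[-12,8.8,0],"jaw":100},{"dr":[0,0,0.4],"xyz":[-15.8,11.6,0],"jaw":100},{"dr":[0,0,0.4],"xyz":[-17.3,12.8,0],"jaw":100}]}}

```text
t: 32.35
eef_pos: [0.4925, -0.0048, 0.296]
orientation: [3.14, -0.005, -0.011]
ft_force: [0.9, -0.7, 0.6]
grip_width: 0.0879
```

Request:
{"name": "jog_arm", "arguments": {"series": [{"dr":[0,0,0],"xyz":[0,0,0],"jaw":100},{"dr":[0,0,0],"xyz":[0,0,0],"jaw":100},{"dr":[0,0,0],"xyz":[0,0,0],"jaw":100}]}}

```text
t: 32.65
eef_pos: [0.4977, -0.0008, 0.2974]
orientation: [-3.141, -0.002, 0.001]
ft_force: [0.3, 0.4, 0.5]
grip_width: 0.0873
```

```bash
python3 go.py 496.3 -1.5 300 0; python3 wr.py w8; python3 mw.py w8 .022
python3 - <<'E'
import pickle
from h import *
W=pickle.load(open("/tmp/w7.pkl","rb")); P=cloud(W["c"],W["d"]); print("sq top",np.nanmedian(P[190:240,250:305,2]),"die",np.nanmedian(P[140:165,230:330,2]), [np.round(np.nanmedian(P[v-4:v+4,u-4:u+4,2]),4) for u,v in((248,185),(308,185),(248,242),(308,242))])
E
```

```text
t 32.6 pos [497.7  -0.8 297.4] yaw 0.1 w 87.3 F [0.3 0.4 0.5] q [-0.03  0.33 -0.11  2.07  0.05  0.75 -1.74]
xyz [-0.14, 0.07, -0.26] dr [-0.0, 0.0, 0.1] rows>=0.1
wrist depth band
([96, 39], 9465, [623.6, 126.1, 108.2, 45.4, -89.9], [621.9, 125.6])
([286, 43], 7742, [623.2, -7.6, 104.7, 50.6, -87.8], [620.0, -6.9])
([465, 37], 9256, [624.7, -130.4, 108.9, 44.0, -90.0], [624.0, -131.2])
([278, 213], 5556, [493.9, -1.7, 70.2, 68.2, -1.9], [494.9, -1.4])
sq top 0.03660564634021849 die 0.02464789459143934 [np.float64(0.0367), np.float64(0.0366), np.float64(0.0366), np.float64(0.0366)]
```

View pics/w8.png

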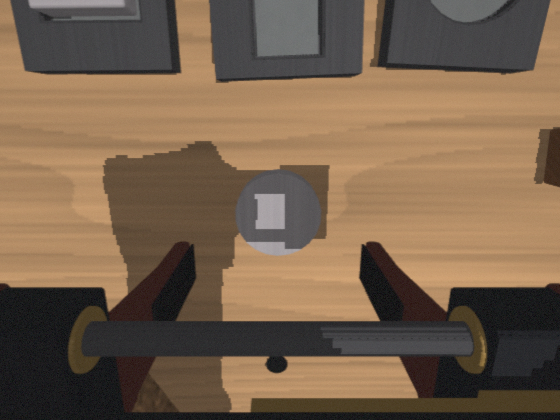

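Request:
{"name": "jog_arm", "arguments": {"series": [{"dr":[0,0,0],"xyz":[-0.3,0.08,4.5],"jaw":100},{"dr":[0,0,0],"xyz":[-0.3,0.08,9],"jaw":100},{"dr":[0,0,0],"xyz":[-0.3,0.08,10.35],"jaw":100},{"dr":[0,0,0],"xyz":[-0.3,0.08,10.35],"jaw":100},{"dr":[0,0,0],"xyz":[-0.3,0.08,10.35],"jaw":100}]}}

```text
t: 33.2
eef_pos: [0.4945, -0.0023, 0.195]
orientation: [3.141, 0.0, 0.0]
ft_force: [0.3, -0.1, -0.1]
grip_width: 0.0884
```

```bash
python3 go.py 494.7 -1.6 193.5 0; python3 wr.py w9
```

```text
t 33.2 pos [494.5  -2.3 195. ] yaw 0.0 w 88.4 F [ 0.3 -0.1 -0.1] q [-0.05  0.5  -0.09  2.13  0.09  0.51 -1.77]
xyz [0.02, -0.07, 0.15] dr [0.0, -0.0, 0.0] rows>=0.0
```

View pics/w9.png

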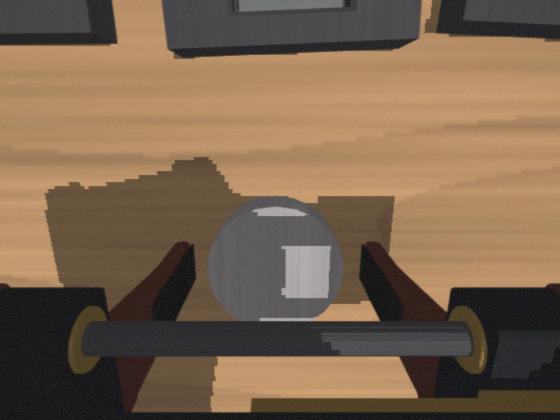

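Request:
{"name": "jog_arm", "arguments": {"series": [{"dr":[0,0,0],"xyz":[0,0,0.15],"jaw":100},{"dr":[0,0,0],"xyz":[0,0,0.15],"jaw":0},{"dr":[0,0,0],"xyz":[0,0,0.15],"jaw":0},{"dr":[0,0,0],"xyz":[0,0,0.15],"jaw":0},{"dr":[0,0,0],"xyz":[0,0,0.15],"jaw":0}]}}

```text
t: 33.75
eef_pos: [0.4938, -0.0025, 0.1933]
orientation: [3.142, -0.001, -0.0]
ft_force: [-1.6, 1.1, 6.0]
grip_width: 0.069
```

```bash
python3 go.py
```

```text
t 33.8 pos [493.8  -2.5 193.3] yaw -0.0 w 69.0 F [-1.6  1.1  6. ] q [-0.05  0.51 -0.09  2.13  0.09  0.51 -1.77]
```

Request:
{"name": "jog_arm", "arguments": {"series": [{"dr":[0,0,0],"xyz":[0,0,0],"jaw":0},{"dr":[0,0,0],"xyz":[0,0,0],"jaw":0},{"dr":[0,0,0],"xyz":[0,0,-4],"jaw":0},{"dr":[0,0,0],"xyz":[0,0,-8],"jaw":0},{"dr":[0,0,0],"xyz":[0,0,-10],"jaw":0}]}}

```text
t: 34.25
eef_pos: [0.4941, -0.0027, 0.2952]
orientation: [3.141, -0.001, 0.003]
ft_force: [0.3, 0.3, -1.5]
grip_width: 0.0693
```

```bash
python3 go.py 558 -131 295 0
```

```text
t 34.2 pos [494.1  -2.7 295.2] yaw -0.0 w 69.3 F [ 0.3  0.3 -1.5] q [-0.03  0.33 -0.11  2.08  0.05  0.74 -1.74]
xyz [6.4, 12.82, 0.03] dr [0.0, -0.1, -0.0] rows>=2.9
```

Request:
{"name": "jog_arm", "arguments": {"series": [{"dr":[0,0,0],"xyz":[2.1,4.2,0],"jaw":0},{"dr":[0,0,0],"xyz":[4.2,8.4,0],"jaw":0},{"dr":[0,0,0],"xyz":[5.9,11.8,0],"jaw":0},{"dr":[0,0,0],"xyz":[6.4,12.8,0],"jaw":0},{"dr":[0,0,0],"xyz":[6.4,12.8,0],"jaw":0}]}}

```text
t: 34.75
eef_pos: [0.5575, -0.1326, 0.2921]
orientation: [3.141, -0.006, -0.003]
ft_force: [-0.0, -0.1, -2.2]
grip_width: 0.0692
```

Request:
{"name": "jog_arm", "arguments": {"series": [{"dr":[0,0,0],"xyz":[0,0,0],"jaw":0},{"dr":[0,0,0],"xyz":[0,0,0],"jaw":0},{"dr":[0,0,0],"xyz":[0,0,0],"jaw":0}]}}

```text
t: 35.05
eef_pos: [0.5573, -0.129, 0.2926]
orientation: [-3.141, -0.003, 0.002]
ft_force: [0.7, -0.0, -2.4]
grip_width: 0.0691
```

```bash
python3 go.py 558 -131 295 0; python3 wr.py w10; python3 mw.py w10 .014
```

```text
t 35.0 pos [ 557.3 -129.   292.6] yaw 0.1 w 69.1 F [ 0.7 -0.  -2.4] q [ 0.17  0.44 -0.06  1.9   0.04  0.8  -1.48]
xyz [0.07, 0.2, -0.24] dr [-0.0, 0.1, 0.1] rows>=0.1
wrist depth band
([103, 69], 9396, [659.0, -2.5, 96.5, 49.1, 2.3], [661.5, -2.8])
([180, 76], 676, [653.7, -58.6, 105.9, 3.8, 2.3], [656.8, -58.5])
([283, 55], 9392, [669.9, -132.5, 75.3, 73.8, -89.9], [671.8, -132.5])
([489, 7], 301, [702.6, -275.6, 35.0, 6.2, 78.1], [702.9, -274.3])
([7, 118], 796, [633.4, 74.9, 61.4, 11.7, 1.5], [627.7, 74.0])
([513, 195], 1500, [565.5, -316.6, 111.1, 10.6, -16.2], [568.4, -317.4])
```

View pics/w10.png

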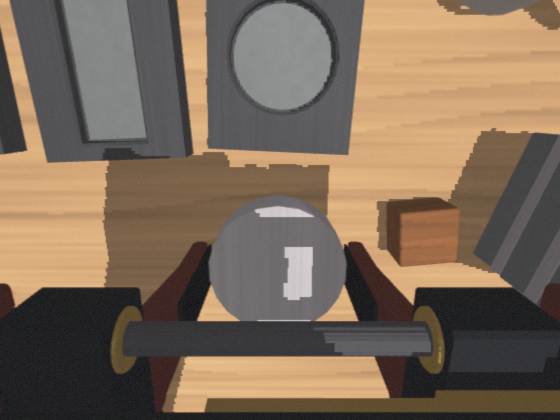

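```bash
cat > rd.py <<'E'
import sys,pickle
from h import *
W=pickle.load(open(f"/tmp/{sys.argv[1]}.pkl","rb")); c=W["c"]; p=W["p"]; tz=float(sys.argv[2])/1000
g=cv2.GaussianBlur(cv2.cvtColor(p,cv2.COLOR_RGB2GRAY),(3,3),0)
m=np.zeros_like(g); m[:130,200:370]=((g>118)&((p.max(2).astype(int)-p.min(2))<30))[:130,200:370]
cn,_=cv2.findContours(m,cv2.RETR_EXTERNAL,cv2.CHAIN_APPROX_NONE); k=max(cn,key=cv2.contourArea).reshape(-1,2)
k=k[k[:,1]>2]; Q=toplane(c,k,.014)[:,:2]
def fit(Q):
    A=np.c_[2*Q,np.ones(len(Q))]; s=np.linalg.lstsq(A,(Q**2).sum(1),rcond=None)[0]; return np.round(np.r_[s[:2],np.sqrt(s[2]+s[0]**2+s[1]**2)]*1000,1)
print("floor circle",fit(Q))
def q(n,uv,z): print(n,np.round(toplane(c,uv,z)[:,:2]*1000,1).tolist())
print("held row profile", g[185:215,272:282].mean(1).astype(int).tolist())
print("held cols@262", g[258:266,200:225].mean(0).astype(int).tolist(), g[258:266,335:360].mean(0).astype(int).tolist())
zt=tz-.1933+.022
q("held LR",[(209.5,266),(346,266)],zt); q("held far bottom",[(278,195.5)],zt-.022); q("held far top",[(278,205.5)],zt)
q("block LR",[(206.5,60),(360,60)],.024)
print("block cols",g[55:65,195:370].mean(0).astype(int)[[*range(0,25)]].tolist(), g[55:65,345:370].mean(0).astype(int).tolist())
print("near rows",g[140:162,270:290].mean(1).astype(int).tolist())
E
python3 rd.py w10 292.6
```

```text
floor circle [ 670.1 -132.1   34.6]
held row profile [102, 103, 104, 105, 105, 103, 100, 97, 95, 95, 98, 102, 103, 103, 103, 102, 102, 102, 102, 105, 121, 154, 186, 199, 201, 201, 201, 201, 201, 201]
held cols@262 [34, 30, 28, 29, 28, 27, 27, 36, 58, 87, 106, 112, 114, 115, 114, 113, 112, 112, 111, 109, 109, 109, 110, 110, 110] [105, 105, 106, 107, 107, 108, 108, 109, 108, 104, 89, 63, 39, 29, 27, 27, 28, 29, 30, 32, 35, 39, 42, 44, 45]
held LR [[559.3, -95.1], [559.5, -163.5]]
held far bottom [[590.2, -129.3]]
held far top [[590.9, -129.3]]
block LR [[667.4, -79.9], [667.6, -185.8]]
block cols [190, 190, 190, 190, 190, 190, 190, 190, 190, 190, 184, 159, 120, 94, 87, 87, 88, 89, 89, 90, 90, 91, 91, 91, 91] [93, 93, 93, 92, 92, 92, 93, 94, 95, 94, 92, 96, 115, 147, 174, 184, 185, 185, 184, 184, 184, 184, 184, 184, 185]
near rows [90, 90, 90, 90, 90, 90, 90, 90, 90, 90, 94, 117, 152, 173, 177, 178, 179, 179, 178, 177, 175, 174]
```

Request:
{"name": "jog_arm", "arguments": {"series": [{"dr":[0,0.1,0],"xyz":[4,0.1,0],"jaw":0},{"dr":[0,0.1,0],"xyz":[8,0.2,0],"jaw":0},{"dr":[0,0.1,0.1],"xyz":[11,0.28,0],"jaw":0},{"dr":[0,0.1,0.1],"xyz":[11.4,0.28,2],"jaw":0},{"dr":[0,0.1,0.1],"xyz":[11.4,0.28,4],"jaw":0}]}}

```text
t: 35.6
eef_pos: [0.6723, -0.1325, 0.2519]
orientation: [3.142, -0.001, 0.003]
ft_force: [-0.7, 0.3, -2.9]
grip_width: 0.069
```

Request:
{"name": "jog_arm", "arguments": {"series": [{"dr":[0,0,0],"xyz":[0,0,1],"jaw":0},{"dr":[0,0,0],"xyz":[0,0,1.5],"jaw":0},{"dr":[0,0,0],"xyz":[0,0,1.5],"jaw":0},{"dr":[0,0,0],"xyz":[0,0,1.5],"jaw":0}]}}

```text
t: 36.0
eef_pos: [0.6717, -0.1336, 0.2384]
orientation: [3.141, -0.004, 0.003]
ft_force: [1.1, 1.1, -1.5]
grip_width: 0.069
```

```bash
python3 go.py 671.6 -131.8 223 0
```

```text
t 36.0 pos [ 671.7 -133.6  238.4] yaw -0.1 w 69.0 F [ 1.1  1.1 -1.5] q [ 0.14  0.67 -0.05  1.65  0.04  0.83 -1.5 ]
xyz [-0.01, -0.18, 1.54] dr [0.0, -0.1, -0.1] rows>=0.3
```

Request:
{"name": "jog_arm", "arguments": {"series": [{"dr":[0,-0.1,0],"xyz":[0,-0.15,1],"jaw":0},{"dr":[0,-0.1,0],"xyz":[0,-0.15,1.5],"jaw":0},{"dr":[0,-0.1,0],"xyz":[0,-0.15,1.5],"jaw":0},{"dr":[0,-0.1,0],"xyz":[0,-0.15,1.5],"jaw":0}]}}

```text
t: 36.4
eef_pos: [0.6715, -0.1321, 0.2224]
orientation: [3.141, -0.003, -0.002]
ft_force: [-0.6, 0.0, -1.8]
grip_width: 0.0694
```

```bash
python3 go.py 671.6 -131.8 207.5 0; python3 wr.py w11
python3 - <<'E'
import pickle
from h import *
W=pickle.load(open("/tmp/w11.pkl","rb"))
cv2.imwrite("pics/w11z.png",cv2.resize(W["p"][90:320,150:410,::-1],(678,600),interpolation=cv2.INTER_CUBIC))
E
```

```text
t 36.4 pos [ 671.5 -132.1  222.4] yaw -0.1 w 69.4 F [-0.6  0.  -1.8] q [ 0.14  0.69 -0.05  1.65  0.04  0.8  -1.5 ]
xyz [0.01, -0.03, 1.49] dr [0.0, 0.1, -0.1] rows>=0.3
```

View pics/w11z.png

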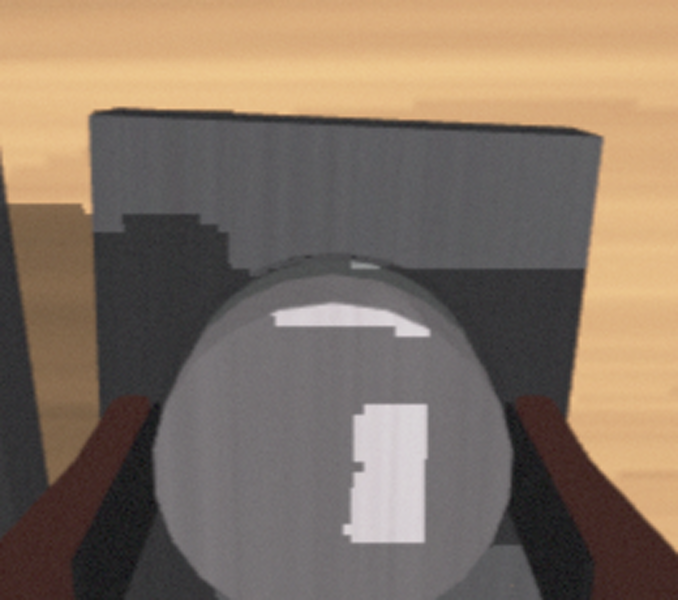

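Request:
{"name": "jog_arm", "arguments": {"series": [{"dr":[0,0.05,0],"xyz":[0,0.03,0.5],"jaw":0},{"dr":[0,0.05,0],"xyz":[0,0.03,0.9],"jaw":0},{"dr":[0,0.05,0],"xyz":[0,0.03,1.2],"jaw":0},{"dr":[0,0.05,0],"xyz":[0,0.03,1.4],"jaw":0},{"dr":[0,0.05,0],"xyz":[0,0.03,1.4],"jaw":0}]}}

```text
t: 36.95
eef_pos: [0.6714, -0.1323, 0.2081]
orientation: [3.141, -0.004, -0.001]
ft_force: [-0.6, -0.3, -3.3]
grip_width: 0.0688
```

```bash
python3 go.py 671.6 -132.3 207.3 0
```

```text
t 37.0 pos [ 671.4 -132.3  208.1] yaw -0.1 w 68.8 F [-0.6 -0.3 -3.3] q [ 0.14  0.71 -0.05  1.66  0.05  0.78 -1.51]
xyz [0.02, -0.0, 0.08] dr [0.0, 0.0, -0.1] rows>=0.0
```

The blank is 9 mm into the cavity with no contact, so I release it.

Request:
{"name": "jog_arm", "arguments": {"series": [{"dr":[0,0,0],"xyz":[0,0,0.06],"jaw":0},{"dr":[0,0,0],"xyz":[0,0,0.06],"jaw":95},{"dr":[0,0,0],"xyz":[0,0,0.02],"jaw":95},{"dr":[0,0,0],"xyz":[0,0,0],"jaw":95},{"dr":[0,0,0],"xyz":[0,0,0],"jaw":95}]}}

```text
t: 37.45
eef_pos: [0.6718, -0.1324, 0.209]
orientation: [3.141, -0.004, 0.001]
ft_force: [-1.1, 0.5, 0.2]
grip_width: 0.0836
```

Request:
{"name": "jog_arm", "arguments": {"series": [{"dr":[0,0,0],"xyz":[0,0,-3],"jaw":100},{"dr":[0,0,0],"xyz":[0,0,-7],"jaw":100},{"dr":[0,0,0],"xyz":[0,0,-9],"jaw":100},{"dr":[0,0,0],"xyz":[0,0,-9],"jaw":100},{"dr":[0,0,0],"xyz":[0,0,-9],"jaw":100}]}}

```text
t: 37.95
eef_pos: [0.6714, -0.1323, 0.2985]
orientation: [3.141, -0.003, 0.0]
ft_force: [-0.2, -0.3, -0.3]
grip_width: 0.0878
```

```bash
python3 go.py 480 0 400 0; python3 wr.py w12; python3 mw.py w12 .036
python3 - <<'E'
import pickle
from h import *
W=pickle.load(open("/tmp/w12.pkl","rb")); P=cloud(W["c"],W["d"]); print([(u,v,np.round(np.nanmedian(P[v-4:v+4,u-4:u+4,2])*1000,2)) for u,v in((278,213),(248,213),(308,213),(278,187),(278,240),(278,150))])
E
```

```text
t 38.0 pos [ 671.4 -132.3  298.5] yaw -0.1 w 87.8 F [-0.2 -0.3 -0.3] q [ 0.14  0.6  -0.05  1.62  0.04  0.93 -1.5 ]
xyz [-19.17, -13.19, -10.16] dr [0.0, -0.0, -0.1] rows>=5.1
wrist depth band
([449, 120], 746, [739.3, -258.9, 70.8, 28.6, -2.0], [741.9, -253.5])
([531, 125], 1262, [736.8, -309.2, 67.0, 29.3, -3.7], [737.9, -312.3])
([278, 214], 6199, [671.8, -132.7, 69.7, 68.5, -0.1], [672.6, -132.7])
[(278, 213, np.float64(36.71)), (248, 213, np.float64(36.45)), (308, 213, np.float64(36.63)), (278, 187, np.float64(36.88)), (278, 240, np.float64(36.65)), (278, 150, np.float64(24.7))]
```

View pics/w12.png

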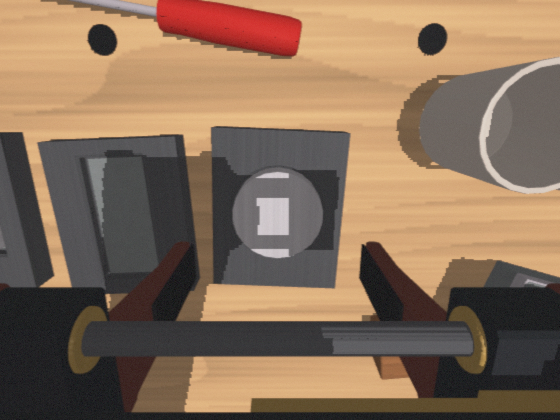

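The round blank is level and 12.0 mm proud (278,213). I back off and check the whole scene, including for any oblong blank.

Request:
{"name": "jog_arm", "arguments": {"series": [{"dr":[0,0,0],"xyz":[0,0,-5],"jaw":100},{"dr":[0,0,0],"xyz":[-2,0,-10],"jaw":100},{"dr":[0,0,0],"xyz":[-7,0,-11],"jaw":100},{"dr":[0,0,0],"xyz":[-12,0,-11],"jaw":100},{"dr":[0,0,0],"xyz":[-17,0,-11],"jaw":100}]}}

```text
t: 38.5
eef_pos: [0.5027, -0.1318, 0.4074]
orientation: [3.141, -0.003, -0.003]
ft_force: [0.8, 0.1, -0.2]
grip_width: 0.0879
```

Request:
{"name": "jog_arm", "arguments": {"series": [{"dr":[0,0,0],"xyz":[-2.5,0,0],"jaw":100},{"dr":[0,0,0],"xyz":[-2.5,0,0],"jaw":100},{"dr":[0,0,0],"xyz":[-2.5,0,0],"jaw":100},{"dr":[0,0,0],"xyz":[-2.5,0,0],"jaw":100}]}}

```text
t: 38.9
eef_pos: [0.4806, -0.1317, 0.408]
orientation: [3.142, -0.003, -0.001]
ft_force: [-0.9, -0.2, -0.5]
grip_width: 0.0881
```

```bash
python3 go.py; python3 look.py t9
python3 - <<'E'
from h import *
c=viewer.get_calibration("top"); D=np.load("/tmp/t9.npz"); P=cloud(c,D["d"]); z=P[...,2]; p=D["p"].astype(int)
for nm,(r0,r1,u0,u1),lo,hi,zz in(("stack",(180,290,370,460),.19,.21,.2),("sq",(180,230,215,255),.031,.042,.036),("rd",(170,230,310,350),.031,.042,.036),("plane",(200,290,105,170),.03,.09,.036)):
    reg=np.zeros_like(z,bool); reg[r0:r1,u0:u1]=1; m=reg&(z>lo)&(z<hi); print(nm,comps(m,c,zz),np.nanmedian(z[m]))
p2,d=viewer.grab_frame("scene"); cv2.imwrite("pics/s9.png",p2[:,:,::-1])
E
```

```text
t 38.9 pos [ 480.6 -131.7  408. ] yaw -0.1 w 88.1 F [-0.9 -0.2 -0.5] q [ 0.2   0.19 -0.06  1.96  0.01  0.99 -1.44]
stack [([427, 233], 1324, [557.1, -344.9, 112.9, 69.8, -16.5], [556.6, -344.8])] 0.19881579067809868
sq [([233, 200], 466, [668.9, 132.0, 60.9, 59.8, -0.0], [669.1, 132.6])] 0.035579088013681884
rd [([329, 198], 453, [671.2, -129.2, 69.3, 65.6, -1.2], [671.2, -129.4])] 0.03525332347235694
plane [([135, 245], 1112, [550.5, 392.6, 158.7, 51.6, -0.7], [549.8, 393.2])] 0.039431826332802275
```

View pics/t9.png

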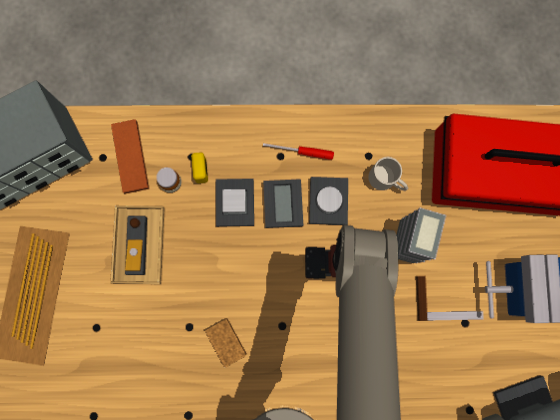

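View pics/s9.png

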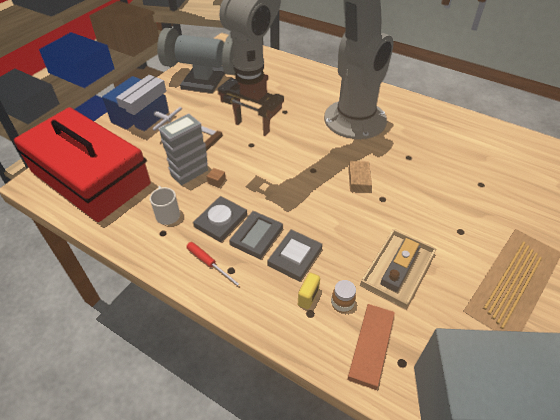

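Everything is in place: five tins in one column, the plane in the tray, both blanks seated. There is no oblong blank, so that die stays empty. I'm handing in.

```bash
python3 -c "
from bench import robot
print(robot.sign_off())"
```

```text
the job is handed in; nothing more can be done
None
```

The job is done and handed in at about 39 s of the 210 s allowed. The sign-off reported no verdict.

**What I did:** I stacked tins b, a, c and d, in that order from the bottom, on the base tin where it stood. The block plane went into the plywood tray, the square blank into the left die and the round blank into the right die. No oblong blank was on the bench, so the centre die stays empty.

**Last checks:**
- **Blanks:** both tops read about 12.0 mm above their dies (wrist-camera depth), level, and they went in without contact force.
- **Plane:** lies flat in the tray, within about 2 mm of its centre.
- **Tin column:** the top tin is within about 1 mm and 0.3° of where the base tin started.
- **Second tin up (tin_a):** read 3–5 mm off the base, against the 12 mm limit; I left it there. I never measured the first tin (tin_b) from a picture; only the arm's position at release places it.
- **Base tin:** it is hidden under the column and I did not measure it again after stacking.
- **Bystanders:** none look moved in the last pictures, judged by eye.

**Disagreement between cameras:** the top camera read positions 2–5 mm off from the arm and wrist camera, mostly sideways. I used the wrist camera for picking up and seating the blanks.

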